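# Strip and clear the biscuit die bar for washing

### The job

Strip the biscuit machine's white die bar for washing: lay it across the mouth of the orange bowl, push every steel insert down through its bore with the thick black-handled ejector rod from the wooden block so that it falls into the bowl, and stand the rod back in its hole. When the bar is empty, take the thin pick and draw its tip slowly along inside the bar's long slot to clear it, from the end closed by the steel cap to the open end, and put the pick back in its own hole. Last, lean the bar on one end in the steel draining rack, its foot in the tray and its back against the rail; leave the other things on the table alone.

Things in the scene. Friction and masses are not known exactly. Their poses are not given: they have to be found in the camera images.
- die_bar_mid (a point): Centre of the white die bar: 240 mm long (x), 60 wide (y), 28 thick (z), 0.35 to 0.7 kg. Four through bores 23.5 mm wide at x = -45, -15, 15, 45, y = 0, two to four of them with an insert held by sprung balls. A slot in its top, 10 mm wide and 6 mm deep, runs along y = +20.5 (15.5 to 25.5) from the 4 mm steel cap on the -x end to the open +x end. Starts flat on the table, x roughly away from the robot.
- insert_0_mid (a point): Steel die insert: round bush, 22 mm in diameter and 22 mm tall, dark star-shaped mouth on both ends, groove round its middle; this point is its centre, z along its axis. Starts in a bore of the bar, its lower end 1 mm above the bar's underside, its upper end 5 mm below the bar's top. 35 g. May be absent.
- insert_1_mid (a point): Steel die insert: round bush, 22 mm in diameter and 22 mm tall, dark star-shaped mouth on both ends, groove round its middle; this point is its centre, z along its axis. Starts in a bore of the bar, its lower end 1 mm above the bar's underside, its upper end 5 mm below the bar's top. 35 g. May be absent.
- insert_2_mid (a point): Steel die insert: round bush, 22 mm in diameter and 22 mm tall, dark star-shaped mouth on both ends, groove round its middle; this point is its centre, z along its axis. Starts in a bore of the bar, its lower end 1 mm above the bar's underside, its upper end 5 mm below the bar's top. 35 g. May be absent.
- insert_3_mid (a point): Steel die insert: round bush, 22 mm in diameter and 22 mm tall, dark star-shaped mouth on both ends, groove round its middle; this point is its centre, z along its axis. Starts in a bore of the bar, its lower end 1 mm above the bar's underside, its upper end 5 mm below the bar's top. 35 g. May be absent.
- bowl_rim (a point): Centre of the mouth of the orange plastic bowl, at rim height, 114 mm above the table; about 172 mm across outside, at least 130 mm clear inside along its y axis and 120 mm along x, near-vertical walls, flat floor 107 mm below the rim; 0.4 kg, loose. z up; starts with its y axis roughly along the robot's x, pointing towards or away.
- ejector_grip (a point): Middle of the grip of the ejector rod, which stands upright in the wooden block: black cylindrical handle 30 mm in diameter, 60 mm tall (80 to 140 mm above the rod's foot; this point is 110 mm above it), over a plain steel shaft 17 mm in diameter and 80 mm long. z points from foot to handle. 0.16 kg.
- ejector_foot (a point): Centre of the same rod's flat foot. To drive an insert out takes about 10 N to push it past the catches; it falls free once driven about 16 mm, the foot then about 21 mm below the bar's top; taking the foot 28 to 32 mm below the bar's top makes sure. The rod has some 3 mm of room all round in a bore.
- pick_grip (a point): Middle of the grip of the pick, which hangs upright by its flange in the wooden block: plain wooden handle 24 mm in diameter, 36 to 100 mm above the tip (this point is 74 mm above it), with a flange 34 mm in diameter and 5 mm thick at its foot, over a thin steel shaft 5 mm in diameter and 36 mm long. z points from tip to handle. 0.07 kg.
- pick_tip (a point): The tip of the same pick. It fits into the bar's slot with 2.5 mm of room to either side; 2 to 5 mm below the bar's top is a good depth, the slot's floor is 6 mm below the top.
- rod_hole (a point): Centre of the mouth of the ejector rod's hole in the wooden tool block (70 x 140 x 50 mm, loose, 0.9 kg), 50 mm above the table: 24 mm in diameter, 40 mm deep; the rod stands on its floor. z up.
- pick_hole (a point): Centre of the mouth of the pick's hole in the same block, 80 mm from the other hole, 50 mm above the table: 14 mm in diameter, 40 mm deep; the pick's flange rests on the block, the tip 36 mm below it.
- rack_foot (a point): Place for the bar's foot in the steel draining rack (fixed): on the tray floor, 6 mm above the table, half-way across, 24 mm behind the inner face of the front rim, which rises 24 mm above the floor. Rack 160 mm deep (x, away from the robot towards the rail), 200 mm wide (y); z up. A bar with its lower back edge here, leaning on the rail, slopes at about 60 degrees to the table.
- rack_rail (a point): Middle of the rack's back rail, a round steel rod 10 mm thick running along the rack's y axis between uprights 86 mm to either side, 79 mm behind rack_foot and 127.5 mm higher.
- mug: White mug with dark dots, 82 mm across and 91 mm tall, not part of the job; origin at its underside.
- scraper: Steel bench scraper lying flat, 112 x 136 x 16 mm, not part of the job; origin at its underside.
- honey_jar: Honey jar with a yellow lid, 68 mm across and 112 mm tall, not part of the job; origin at its underside.
Not all that is in view belongs to the job. What is meant by the part that bears pick_grip is not blue, and is the smaller of those in its own colour.

How it is judged:
By the outcome, as a careful person would: the job done as asked, in the order asked, and still so for the second after the job is handed in, with the robot touching nothing.
Of insert_0, insert_1, insert_2, insert_3 only 2 to 4 are there at a start; the rules pass over those that are not, and their reading is None.
At some moment in a run one of bowl, tool_block may be knocked a few centimetres aside while the robot is not near it.
It also fails if it takes over 210 s, if anything falls off the work surface, if the arm or the gripper's body presses on something with over 40 N, if the wrist force passes 120 N, or if a joint passes its speed limit or range.

### The arm

A 6-joint arm with a two-finger parallel gripper is mounted at the origin on a cart in front of the work surface, level with it; the furniture and walls round the work are solid. World frame = base frame: x ahead of the robot, y to its left, z up, the work surface at z = 0. Lengths are in m, angles in rad, forces in N, time in s.
With the tool pointing down it reaches from about 0.35 to 0.775 m from the base axis. Payload 7.3 kg.
Tool frame: the origin (TCP) lies at the very end of the fingers, on their centre line; the grasp point (between the pads) lies 19 mm behind it; z points along the fingers, y is the line along which they close (so a half turn about z gives the same grasp; the last joint's range is limited). The gripper opens to 92 mm and grips with 3 to 60 N. Pads are 19 mm wide; open, the fingers measure 130 mm over their backs; the gripper's body (75 mm by 190 mm) begins 47 mm behind the grasp point.
Start: joints at [-1.364, 0.342, 1.524, -0, 1.275, -0.146], TCP at [0.181, -0.493, 0.227] pointing down, gripper open.
Joint ranges: [-2.53, 2.53], [-0.77, 2.02], [0.04, 2.7], [-1, 4.14], [0.28, 2.66], [-3.11, 3.11]. Speed limits (rad/s): [2.57, 2.57, 3.14, 3.14, 3.14, 3.14].

### API

Orientations are given as [roll, pitch, yaw] about the fixed x, y, z axes, in that order (R = Rz(yaw) Ry(pitch) Rx(roll)).
In Python, from cell import robot gives the robot as it stands. The module is installed in compiled form; this text tells all that it offers.
- The arm moves only by the tool arm_command, never from a script. Its argument "moves" is a list of rows, each a list of 3 entries, a list of its own where there are three numbers: the shift along the tool's x, y, z in m, then the turn, a rotation vector about the tool's x, y, z in rad, then the finger opening in m, from 0 to 0.0918. In form: [[[dx, dy, dz], [ax, ay, az], claw], ...]. A call has exactly 5 rows; each row is the pose to reach, as a shift and turn from the pose commanded when the call began, along the tool's axes at that moment; what a row does not reach only later rows make up. A row lasts 1/10 s, in which the tool goes at most 50 mm and 8.59 degrees, less where a joint would pass 70% of its speed; a pose out of reach is approached as far as the arm can. A call with a gripper value outside its range is refused whole. The fingers move at their own pace and stop on an object; "squeeze" is the grip in N (left out, the last holds). Time passes only in rows, so rows that repeat a pose let the fingers close, or fill a call up. It gives the time, the measured TCP pose, the force, the opening and the grip force at its end, in the units of the state.
- robot.observe(): the state, without advancing time (a new reading comes with each control period).
- robot.read_camera(name): name is "side" or "top" or "wrist"; returns the picture (480x640x3 uint8, red, green, blue); there is no depth.
- robot.camera_model(name): a dict with "fx", "fy", "cx", "cy" (pixels), "k1" (the pictures are not rectified: a ray, as slopes to the right and down, at radius r is drawn at 1 + k1 r^2 times it, then the intrinsics apply), "R" (3x3) and "t" (3): a world point X has camera coordinates R X + t. Camera axes: x right, y down, z forward; pixel columns grow to the right and rows downward; lengths in m; the calibration is good to about 2 mm. A picture is of the moment at which its call begins: read the wrist's pose just before it. camera_model takes no time and is no camera call; for the wrist camera it gives the pose at the moment of the call.
- robot.hand_in(): hands the job in; it is judged then, once.
The state is a dict: "time": time; "qpos": joint angles; "qvel": joint speeds; "joint_efforts": joint torques, N m; "tool_pos": TCP position; "tool_rot": TCP orientation; "contact_force": force on the tool from outside, world axes, zero at the start; "torque": the same for the moment, N m; "opening": finger opening in m; "grip_force": force on a finger pad.
Only numpy, scipy, OpenCV 4.12 (cv2) and the standard library are available. Lean on these libraries where they do the work, as an engineer would, in place of code of your own. Each camera call takes 0.05 s, during which the arm holds its last target. There are 200 camera calls.

## Working session

There is one attempt and no reset: what is moved stays moved. The work goes in short steps, Python scripts to look and compute and a tool call to move; the robot and the scene stay as the last step left them, time stands still between calls to the robot, and variables do not carry over. Pictures are saved under pics/ and viewed, at most 14 in all, crops included, and the job is handed in when it is done.

Besides the shell and the picture viewer there is one more tool, called after "Request:" as a command line: name --argument value ..., lists and objects as JSON in quotes. arm_command: Moves the arm, as the interface text tells. Its arguments: {"type":"object","properties":{"moves":{"type":"array"},"squeeze":{"type":"number"}},"required":["moves"]}

```bash
mkdir -p pics; ls; python3 - <<'E'
from cell import robot
import cv2,numpy as np
for n in("top","side"):
    im=robot.read_camera(n);cv2.imwrite(f"pics/{n}0.png",im[:,:,::-1])
    m=robot.camera_model(n);print(n,{k:np.round(v,4).tolist() for k,v in m.items()})
    print(-np.array(m["R"]).T@np.array(m["t"]))
o=robot.observe();print(o)
E
```

```text
pics
top {'fx': 539.5681, 'fy': 539.5681, 'cx': 311.4702, 'cy': 232.795, 'k1': 0.0564, 'R': [[0.0035, -0.9998, 0.017], [-0.998, -0.0046, -0.0635], [0.0635, -0.0168, -0.9978]], 't': [0.0578, 0.5504, 1.6866]}
[0.44197827 0.0886646  1.71690077]
side {'fx': 580.9435, 'fy': 580.9435, 'cx': 315.2532, 'cy': 245.2154, 'k1': 0.0554, 'R': [[-0.9984, -0.0559, -0.0018], [-0.0194, 0.377, -0.926], [0.0525, -0.9245, -0.3775]], 't': [0.553, 0.0943, 1.5548]}
[0.47245195 1.43277429 0.67531936]
{'time': 0.1, 'qpos': array([-1.36400892e+00,  3.42615523e-01,  1.52490326e+00, -3.31175484e-05,
        1.27538674e+00, -1.45977491e-01]), 'qvel': array([ 4.05817619e-04, -1.23940963e-03, -3.56633921e-03, -4.22641569e-04,
        1.24417243e-04, -1.71668217e-06]), 'joint_efforts': array([ 1.79956045e-03, -4.32003522e+01, -2.44694138e+01,  7.19071249e-02,
        5.26411249e-02, -5.85136513e-05]), 'tool_pos': array([ 0.18133353, -0.49231427,  0.22614029]), 'tool_rot': array([-3.14028914e+00, -1.59636246e-04,  3.52774460e-01]), 'contact_force': array([ 0.00392078, -0.2523271 ,  0.49286116]), 'torque': array([ 0.01568668, -0.04998528,  0.02220027]), 'grip_force': 0.0, 'opening': 0.09198038531694384}
```

View pics/top0.png

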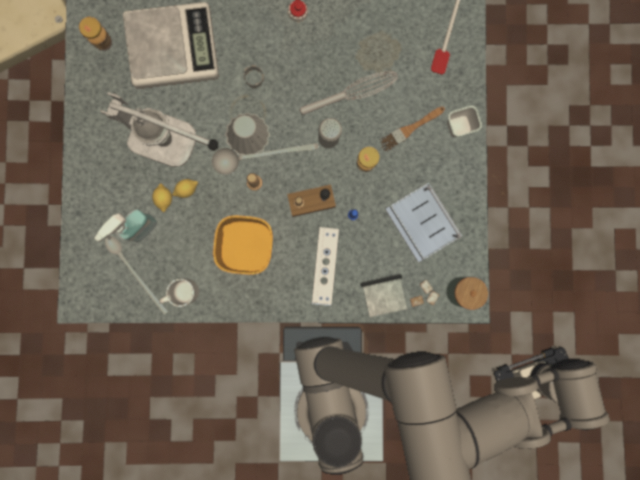

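View pics/side0.png

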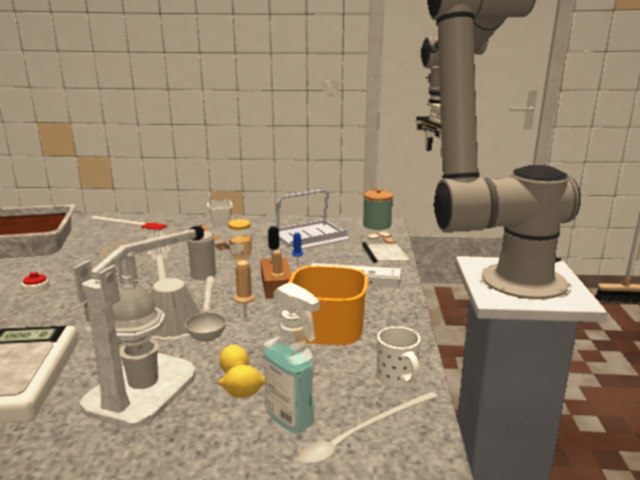

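The top view shows the bar at (326,265), bowl (243,245), wooden block (312,200) with black rod (325,194) and a wooden pick (299,202), and the rack at (424,222). Pick candidates are the wooden one in the block (299,202 top; ~277,260 side), a larger loose wooden one (254,181 top; 243,285 side), and a blue one (354,214 top; 297,245 side). The block's wooden one fits, being not blue and the smaller of the two wooden ones. I'll confirm that in a crop.

```bash
cat > h.py <<'E'
from cell import robot
import cv2,numpy as np
from scipy.spatial.transform import Rotation as Rt
def cam(n):
    m=robot.camera_model(n); return {k:np.array(v) if k in"Rt" else v for k,v in m.items()}
def ray(m,uv):
    d=np.array([(uv[0]-m["cx"])/m["fx"],(uv[1]-m["cy"])/m["fy"]]);p=d.copy()
    for _ in range(20): p=d/(1+m["k1"]*(p@p))
    v=m["R"].T@np.r_[p,1]; return -m["R"].T@m["t"],v/np.linalg.norm(v)
def onz(m,uv,z):
    c,v=ray(m,uv); return c+v*(z-c[2])/v[2]
def proj(m,X):
    x=m["R"]@np.asarray(X,float)+m["t"];p=x[:2]/x[2];p=p*(1+m["k1"]*(p@p));return np.array([p[0]*m["fx"]+m["cx"],p[1]*m["fy"]+m["cy"]])
def two(m1,u1,m2,u2):
    c1,v1=ray(m1,u1);c2,v2=ray(m2,u2);A=np.c_[v1,-v2];s=np.linalg.lstsq(A,c2-c1,rcond=None)[0]
    return (c1+v1*s[0]+c2+v2*s[1])/2, np.linalg.norm(c1+v1*s[0]-c2-v2*s[1])
def snap(n,f=None):
    m=cam(n);im=robot.read_camera(n)[:,:,::-1].copy()
    if f: cv2.imwrite("pics/"+f,im)
    return m,im
def tool(goal,yaw=None,rp=None):
    "shift in current measured tool frame to reach goal (x,y,z)"
    o=robot.observe();R=Rt.from_euler("xyz",o["tool_rot"]);return R.inv().apply(np.array(goal)-o["tool_pos"])
def turn(rpy):
    o=robot.observe();R=Rt.from_euler("xyz",o["tool_rot"]);return (R.inv()*Rt.from_euler("xyz",rpy)).as_rotvec()
E
python3 - <<'E'
from h import *
t=cv2.imread("pics/top0.png");s=cv2.imread("pics/side0.png")
a=cv2.resize(t[150:310,230:400],None,fx=2.3,fy=2.3,interpolation=3);b=cv2.resize(s[215:325,215:330],None,fx=3.4,fy=3.35,interpolation=3)
H=max(a.shape[0],b.shape[0]);z=np.zeros((H,a.shape[1]+b.shape[1],3),np.uint8);z[:a.shape[0],:a.shape[1]]=a;z[:b.shape[0],a.shape[1]:]=b
cv2.imwrite("pics/c1.png",z);print(z.shape)
m=cam("top")
for n,p,h in[("bar+",(329,229),.028),("bar-",(322,304),.028),("barmid",(326,265.5),.028),("bowl",(243,245),.114),("rodtop",(325,194),.15),("picktop",(299,202),.114),("block",(312,200),.05),("rack",(424,222),.006),("edgeL",(60,322),0),("edgeR",(488,322),0)]: print(n,onz(m,p,h).round(3))
E
```

```text
(368, 782, 3)
bar+ [0.562 0.005 0.028]
bar- [0.328 0.027 0.028]
barmid [0.447 0.014 0.028]
bowl [0.507 0.265 0.114]
rodtop [0.656 0.023 0.15 ]
picktop [0.636 0.099 0.114]
block [0.65  0.059 0.05 ]
rack [ 0.587 -0.298  0.006]
edgeL [0.271 0.836 0.   ]
edgeR [ 0.272 -0.497  0.   ]
```

View pics/c1.png

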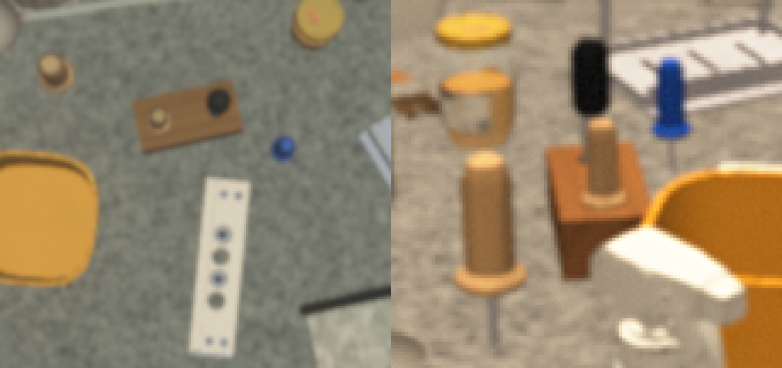

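The crop shows three pick-like things: the short wooden one in the block, a clearly bigger loose wooden one, and a blue one. The block's is the one meant. Next I'll move above the bar for a close look.

Request:
arm_command --moves '[[[0.028, -0.025, -0.02], [0, 0, 0], 0.09], [[0.056, -0.05, -0.04], [0, 0, 0], 0.09], [[0.084, -0.076, -0.06], [0, 0, 0], 0.09], [[0.112, -0.102, -0.06], [0, 0, 0], 0.09], [[0.14, -0.128, -0.06], [0, 0, 0], 0.09]]'

```text
time: 0.6
tool_pos: [0.269, -0.3229, 0.2871]
tool_rot: [3.141, -0.0, 0.352]
contact_force: [0.2, -0.7, -0.2]
opening: 0.0901
grip_force: 0.0
```

Request:
arm_command --moves '[[[0.028, -0.025, -0.02], [0, 0, 0], 0.09], [[0.056, -0.05, -0.04], [0, 0, 0], 0.09], [[0.084, -0.076, -0.06], [0, 0, 0], 0.09], [[0.112, -0.102, -0.06], [0, 0, 0], 0.09], [[0.14, -0.128, -0.06], [0, 0, 0], 0.09]]'

```text
time: 1.1
tool_pos: [0.3562, -0.1543, 0.3471]
tool_rot: [3.141, -0.001, 0.353]
contact_force: [-0.3, -0.0, 0.0]
opening: 0.0902
grip_force: 0.0
```

Request:
arm_command --moves '[[[0.028, -0.025, -0.02], [0, 0, 0.1], 0.09], [[0.056, -0.05, -0.04], [0, 0, 0.2], 0.09], [[0.084, -0.076, -0.06], [0, 0, 0.3], 0.09], [[0.112, -0.102, -0.06], [0, 0, 0.4], 0.09], [[0.145, -0.128, -0.06], [0, 0, 0.447], 0.09]]'

```text
time: 1.6
tool_pos: [0.4479, 0.016, 0.4073]
tool_rot: [3.141, -0.001, -0.098]
contact_force: [0.4, -0.4, 0.1]
opening: 0.09
grip_force: 0.0
```

```bash
python3 - <<'E'
from h import *
m,im=snap("wrist","w1.png");o=robot.observe()
print(o["time"],o["tool_pos"],o["tool_rot"],o["qpos"].round(2),m["fx"],m["cx"],m["cy"],m["k1"]);print(-m["R"].T@m["t"],m["R"].round(3))
E
```

```text
1.65 [0.45004454 0.0206263  0.40615531] [-3.13791878e+00 -4.81803973e-04 -9.54217853e-02] [-0.13  0.12  1.33  0.    1.69  1.54] 346.57674093896384 320.7568686834582 236.80744149312892 0.00287199682212456
[0.51398606 0.00921335 0.56561296] [[-0.098 -0.995  0.001]
 [-0.963  0.095  0.251]
 [-0.25   0.024 -0.968]]
```

View pics/w1.png

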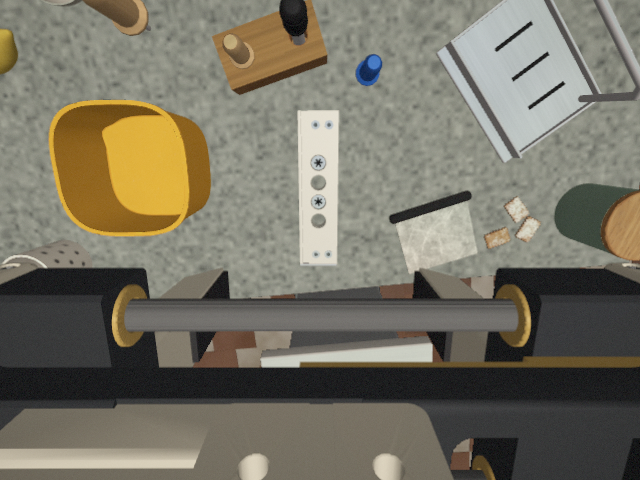

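```bash
python3 - <<'E'
from h import *
im=cv2.imread("pics/w1.png")[100:275,285:350]
im=cv2.resize(im,None,fx=3.4,fy=3.4,interpolation=2)
g=np.clip((im.astype(float)-150)*2.3,0,255).astype(np.uint8)
cv2.imwrite("pics/c2.png",np.hstack([im,g]))
E
```

```text
(no output)
```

View pics/c2.png

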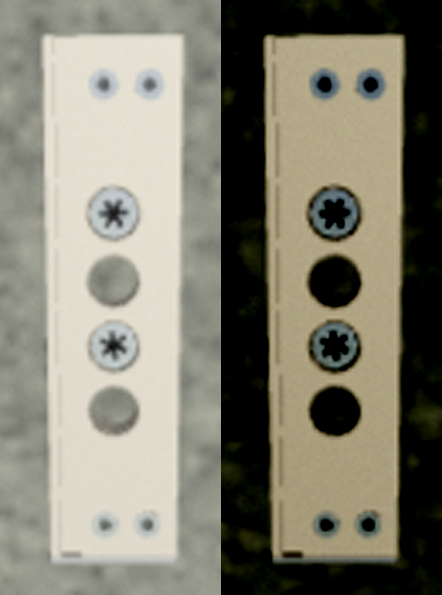

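Pictures show: inserts sit in the bores at x=+45 (318,162 in w1) and x=-15 (318,202); the bores at +15 and -45 are empty. The slot's faint edge runs along the left side, and its capped end (dark dash) is at the near end, so bar +x points away from the robot. Now I'll measure the bar and bowl.

```bash
cat >> h.py <<'E'
def blob(mask,near=None,amin=200):
    cs=[c for c in cv2.findContours(mask.astype(np.uint8),cv2.RETR_EXTERNAL,cv2.CHAIN_APPROX_NONE)[0] if cv2.contourArea(c)>amin]
    if near is None: return max(cs,key=cv2.contourArea)
    return min(cs,key=lambda c:np.linalg.norm(c[:,0].mean(0)-near))
def rect(m,c,z):
    P=np.array([onz(m,p,z)[:2] for p in c[:,0].astype(float)],np.float32);return cv2.minAreaRect((P*1000).astype(np.float32))
def orange(im):
    h=cv2.cvtColor(im,cv2.COLOR_BGR2HSV);return (h[...,0]>8)&(h[...,0]<25)&(h[...,1]>170)&(h[...,2]>80)
E
python3 - <<'E'
from h import *
m,im=snap("wrist","w2.png");o=robot.observe();print(o["tool_pos"],o["tool_rot"])
h=cv2.cvtColor(im,cv2.COLOR_BGR2HSV)
w=(h[...,2]>195)&(h[...,1]<60);w[270:]=0
c=blob(w,(318,185));print("bar",rect(m,c,.028))
print(cv2.boundingRect(c))
g=cv2.cvtColor(im,cv2.COLOR_BGR2GRAY)
x,y,ww,hh=cv2.boundingRect(c)
k=np.zeros(g.shape,np.uint8);cv2.drawContours(k,[c],-1,255,-1);k=cv2.erode(k,np.ones((7,7)))
d=(k>0)&(g<195)
for q in cv2.findContours(d.astype(np.uint8),0,1)[0]:
    if cv2.contourArea(q)>80:
        r=cv2.minEnclosingCircle(q);print("bore",r, onz(m,r[0],.028).round(4))
c=blob(orange(im));print("bowl w",rect(m,c,.114))
mt,it=snap("top");c=blob(orange(it),(243,245));print("bowl t",rect(mt,c,.114),cv2.boundingRect(c))
E
```

```text
[0.44882695 0.01815311 0.40585108] [-3.14010274e+00  1.13254168e-03 -9.01536965e-02]
bar ((448.2800598144531, 19.780227661132812), (60.39814758300781, 237.6585235595703), 84.35283660888672)
(302, 111, 41, 155)
bore ((322.1000061035156, 221.5), 7.580334663391113) [0.4023 0.0239 0.028 ]
bore ((322.0, 202.5), 7.826338291168213) [0.4325 0.0212 0.028 ]
bore ((322.0179748535156, 183.33453369140625), 7.917666435241699) [0.462  0.0184 0.028 ]
bore ((322.0454406738281, 163.5), 8.173083305358887) [0.4917 0.0155 0.028 ]
bowl w ((508.04302978515625, 253.7344970703125), (198.67457580566406, 169.9884796142578), 84.56321716308594)
bowl t ((503.8179931640625, 257.26153564453125), (143.61705017089844, 145.1671600341797), 85.31111145019531) (221, 222, 50, 50)
```

Request:
arm_command --moves '[[[-0.001, -0.001, 0.045], [0, 0, 0], 0.09], [[-0.002, -0.0015, 0.09], [0, 0, 0], 0.09], [[-0.002, -0.0015, 0.135], [0, 0, 0], 0.09], [[-0.002, -0.0015, 0.18], [0, 0, 0], 0.09], [[-0.002, -0.0015, 0.225], [0, 0, 0], 0.09]]'

```text
time: 2.25
tool_pos: [0.4449, 0.0151, 0.1803]
tool_rot: [3.141, -0.0, -0.095]
contact_force: [1.3, 0.5, -0.7]
opening: 0.0898
grip_force: 0.0
```

Request:
arm_command --moves '[[[0, 0, 0.04], [0, 0, 0], 0.09], [[0, 0, 0.08], [0, 0, 0], 0.09], [[0, 0, 0.12], [0, 0, 0], 0.09], [[0, 0, 0.15], [0, 0, 0], 0.09], [[0, 0, 0.176], [0, 0, 0], 0.09]]'

```text
time: 2.75
tool_pos: [0.4447, 0.0151, 0.0042]
tool_rot: [3.141, 0.002, -0.095]
contact_force: [0.6, 0.1, -0.6]
opening: 0.0901
grip_force: 0.0
```

Request:
arm_command --moves '[[[0, 0, 0], [0, 0, 0], 0.08], [[0, 0, 0], [0, 0, 0], 0.07], [[0, 0, 0], [0, 0, 0], 0.05], [[0, 0, 0], [0, 0, 0], 0.05], [[0, 0, 0], [0, 0, 0], 0.05]]' --squeeze 40

```text
time: 3.25
tool_pos: [0.4466, 0.0163, 0.007]
tool_rot: [-3.141, -0.003, -0.094]
contact_force: [-0.2, 2.9, 8.0]
opening: 0.0595
grip_force: 40.0
```

```bash
python3 - <<'E'
from h import *
o=robot.observe();print(o["tool_pos"],o["tool_rot"],o["opening"],o["grip_force"],o["contact_force"])
it=cv2.imread("pics/top0.png");h=cv2.cvtColor(it,cv2.COLOR_BGR2HSV)
mt=cam("top")
k=(h[...,0]>5)&(h[...,0]<28)&(h[...,1]>130)&(h[...,2]>60)
c=blob(k,(243,245));print("bowl t",rect(mt,c,.114),cv2.boundingRect(c))
cv2.imwrite("pics/c3.png",cv2.resize(it[205:290,200:290],None,fx=6,fy=6,interpolation=2))
E
```

```text
[0.44663167 0.01630661 0.00704625] [-3.14143622e+00 -2.77767730e-03 -9.43158173e-02] 0.05946092390640989 39.99974682927132 [-0.16751114  2.94685351  8.03618208]
bowl t ((508.61834716796875, 265.71661376953125), (170.53787231445312, 169.51988220214844), 84.78009796142578) (213, 216, 60, 58)
```

View pics/c3.png

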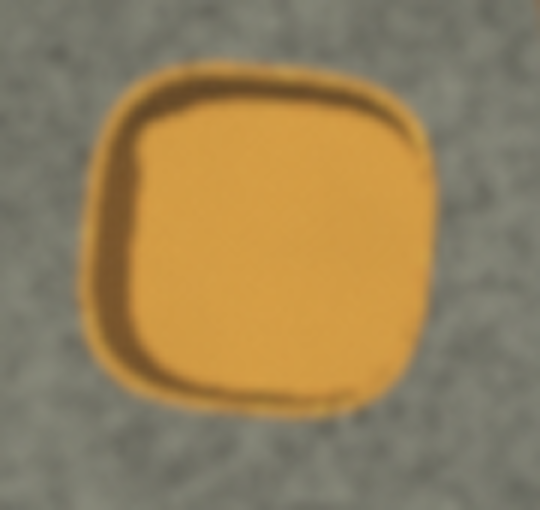

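The bowl is a rounded square at crop centre (258,240), its outline 170 mm across, so it is all rim. Its yaw, about -0.09, matches the bar. Lifting and carrying over.

Request:
arm_command --moves '[[[0, 0, -0.01], [0, 0, 0], 0.05], [[0, 0, -0.05], [0, 0, 0], 0.05], [[0, 0, -0.095], [0, 0, 0], 0.05], [[0, 0, -0.14], [0, 0, 0], 0.05], [[0, 0, -0.185], [0, 0, 0], 0.05]]'

```text
time: 3.75
tool_pos: [0.4444, 0.0162, 0.1926]
tool_rot: [3.141, 0.002, -0.094]
contact_force: [1.5, 0.6, -7.2]
opening: 0.0595
grip_force: 40.0
```

Request:
arm_command --moves '[[[0.005, -0.025, 0], [0, 0, 0], 0.05], [[0.01, -0.065, 0], [0, 0, 0], 0.05], [[0.02, -0.11, 0], [0, 0, 0], 0.05], [[0.03, -0.155, 0], [0, 0, 0], 0.05], [[0.038, -0.2, 0], [0, 0, 0], 0.05]]'

```text
time: 4.25
tool_pos: [0.5018, 0.2131, 0.1907]
tool_rot: [3.14, 0.001, -0.094]
contact_force: [0.7, -1.3, -6.1]
opening: 0.0597
grip_force: 40.0
```

Request:
arm_command --moves '[[[0, -0.03, 0], [0, 0, 0], 0.05], [[0, -0.054, 0], [0, 0, 0], 0.05], [[0, -0.054, 0], [0, 0, 0], 0.05], [[0, -0.054, 0], [0, 0, 0], 0.05], [[0, -0.054, 0], [0, 0, 0], 0.05]]'

```text
time: 4.75
tool_pos: [0.5069, 0.2645, 0.1905]
tool_rot: [3.14, 0.001, -0.095]
contact_force: [-0.2, -0.3, -6.6]
opening: 0.0596
grip_force: 40.0
```

```bash
python3 - <<'E'
from h import *
o=robot.observe();print(o["tool_pos"],o["tool_rot"],o["opening"],o["contact_force"])
m,im=snap("wrist","w3.png");_,t=snap("top")
mt=cam("top");h=cv2.cvtColor(t,cv2.COLOR_BGR2HSV);k=(h[...,0]>5)&(h[...,0]<28)&(h[...,1]>130)&(h[...,2]>60)
cv2.imwrite("pics/c4.png",np.hstack([im[0:480,0:500],cv2.resize(t[190:310,190:265],None,fx=4,fy=4)]))
E
```

```text
[0.50689049 0.26449266 0.19049095] [ 3.14036001e+00  1.13545800e-03 -9.46640045e-02] 0.0595671110244536 [-0.22912833 -0.33551854 -6.6449767 ]
```

View pics/c4.png

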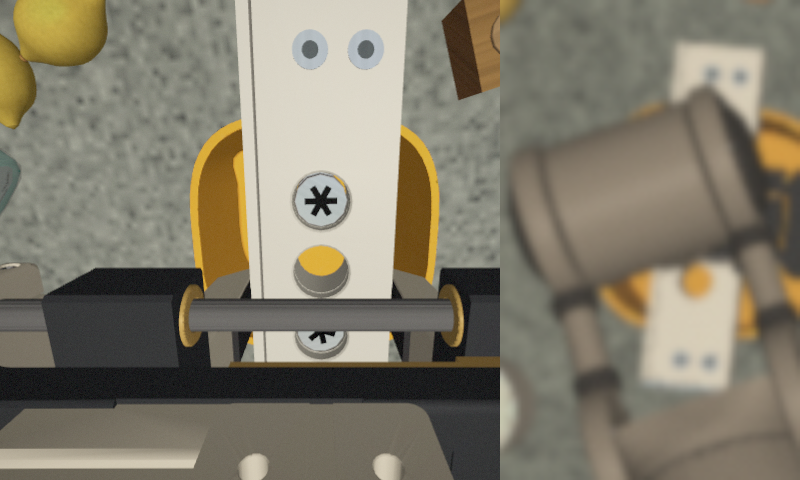

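Request:
arm_command --moves '[[[0, -0.002, 0.025], [0, 0, 0], 0.05], [[0, -0.002, 0.05], [0, 0, 0], 0.05], [[0, -0.002, 0.062], [0, 0, 0], 0.05], [[0, -0.002, 0.067], [0, 0, 0], 0.05], [[0, -0.002, 0.069], [0, 0, 0], 0.05]]'

```text
time: 5.35
tool_pos: [0.508, 0.2672, 0.1219]
tool_rot: [-3.142, -0.0, -0.095]
contact_force: [0.3, 0.3, -6.4]
opening: 0.0604
grip_force: 40.0
```

Request:
arm_command --moves '[[[0, 0, 0.001], [0, 0, 0], 0.05], [[0, 0, 0.002], [0, 0, 0], 0.05], [[0, 0, 0.003], [0, 0, 0], 0.05], [[0, 0, 0.003], [0, 0, 0], 0.05], [[0, 0, 0.003], [0, 0, 0], 0.05]]'

```text
time: 5.85
tool_pos: [0.5083, 0.2677, 0.1207]
tool_rot: [-3.141, -0.003, -0.094]
contact_force: [-3.6, -1.8, 6.8]
opening: 0.0596
grip_force: 40.0
```

Request:
arm_command --moves '[[[0, 0, -0.001], [0, 0, 0], 0.063], [[0, 0, -0.001], [0, 0, 0], 0.068], [[0, 0, -0.001], [0, 0, 0], 0.068], [[0, 0, -0.02], [0, 0, 0], 0.068], [[0, 0, -0.05], [0, 0, 0], 0.072]]'

```text
time: 6.35
tool_pos: [0.5066, 0.2671, 0.1674]
tool_rot: [3.14, 0.004, -0.094]
contact_force: [0.7, 1.1, 1.5]
opening: 0.0708
grip_force: 0.0
```

Request:
arm_command --moves '[[[0, 0, -0.04], [0, 0, 0], 0.08], [[0, 0, -0.085], [0, 0, 0], 0.09], [[0.02, 0.03, -0.12], [0, 0, 0], 0.09], [[0.04, 0.06, -0.145], [0, 0, 0], 0.09], [[0.06, 0.09, -0.16], [0, 0, 0], 0.09]]'

```text
time: 6.85
tool_pos: [0.5599, 0.1716, 0.3316]
tool_rot: [-3.141, -0.004, -0.093]
contact_force: [0.2, 0.0, 0.1]
opening: 0.0898
grip_force: 0.0
```

```bash
python3 - <<'E'
from h import *
o=robot.observe();print(o["tool_pos"],o["tool_rot"],o["contact_force"])
m,im=snap("wrist","w4.png")
E
```

```text
[0.55987254 0.17157549 0.33160171] [-3.14052099 -0.00430875 -0.09311384] [0.16774929 0.0354703  0.05046509]
```

View pics/w4.png

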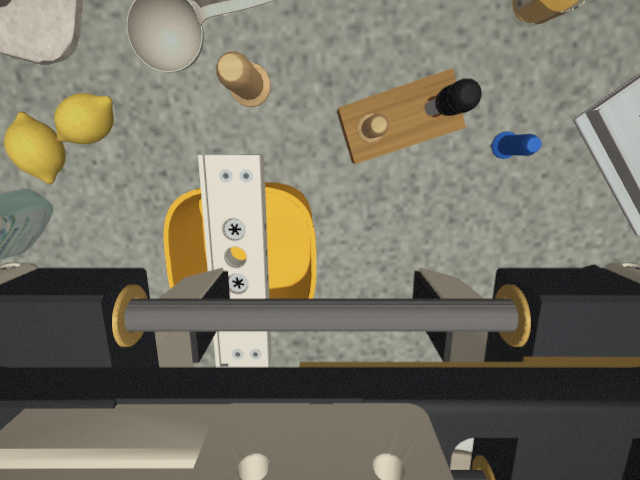

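The bar rests centred across the bowl; the rod's black handle is at (460,97), the pick at (376,125). Triangulating the rod handle from two views.

```bash
python3 - <<'E'
from h import *
m=cam("wrist");im=cv2.imread("pics/w4.png")
ms,s=snap("side","s1.png");mt,t=snap("top","t1.png")
def cen(i,near,b):
    g=i.max(2)<60; x0,y0,x1,y1=b; k=np.zeros(g.shape,bool);k[y0:y1,x0:x1]=g[y0:y1,x0:x1]
    c=blob(k,near,15);r=cv2.minAreaRect(c);M=cv2.moments(c);return np.array([M["m10"]/M["m00"],M["m01"]/M["m00"]]),r,cv2.boundingRect(c)
cw=cen(im,(460,97),(430,70,490,125));cs=cen(s,(273,238),(262,222,286,252))
print(cw,cs)
print(two(m,cw[0],ms,cs[0]), onz(m,cw[0],.122))
# block top corners by brown mask
h=cv2.cvtColor(im,cv2.COLOR_BGR2HSV);k=(h[...,0]<25)&(h[...,1]>70)&(h[...,2]>110);k[:60]=0;k[170:]=0;k[:,:330]=0;k[:,475:]=0
r=rect(m,blob(k,(405,115)),.05);print("block",r)
E
```

```text
(array([458.19863598,  97.22108554]), ((458.02593994140625, 97.98613739013672), (30.823530197143555, 48.29412078857422), 61.927513122558594), (435, 79, 46, 37)) (array([273.31189084, 237.75730994]), ((273.5, 237.5), (21.0, 9.0), 90.0), (269, 227, 10, 22))
(array([0.66447283, 0.0152316 , 0.11542138]), np.float64(0.0017747275600102112)) [0.66470216 0.01784175 0.122     ]
block ((655.99755859375, 57.88902282714844), (70.51110076904297, 141.26380920410156), 12.387847900390625)
```

Request:
arm_command --moves '[[[0.024, 0.029, 0.01], [0, 0, 0], 0.08], [[0.048, 0.058, 0.02], [0, 0, 0], 0.07], [[0.072, 0.087, 0.03], [0, 0, 0], 0.06], [[0.096, 0.116, 0.04], [0, 0, 0], 0.06], [[0.118, 0.144, 0.05], [0, 0, 0], 0.06]]'

```text
time: 7.5
tool_pos: [0.6631, 0.018, 0.2771]
tool_rot: [-3.141, 0.002, -0.093]
contact_force: [0.2, -0.0, -0.5]
opening: 0.0602
grip_force: 0.0
```

```bash
python3 - <<'E'
from h import *
mt,t=snap("top","t2.png");m,im=snap("wrist","w5.png");o=robot.observe();print(o["tool_pos"],o["tool_rot"])
h=cv2.cvtColor(im,cv2.COLOR_BGR2HSV);k=(h[...,0]<25)&(h[...,1]>70)&(h[...,2]>110);k[262:]=0;
c=blob(k);print(rect(m,c,.05),cv2.boundingRect(c))
g=(im.max(2)<60);g[262:]=0;c=blob(g);M=cv2.moments(c);p=(M["m10"]/M["m00"],M["m01"]/M["m00"]);print(p,cv2.boundingRect(c),onz(m,p,.122))
E
```

```text
[0.66326626 0.01500124 0.2745872 ] [ 3.1405534   0.0052716  -0.09762149]
((652.4569091796875, 65.42584228515625), (70.49251556396484, 142.5232696533203), 12.613844871520996) (206, 173, 138, 89)
(306.3011551155115, 226.84471947194717) (290, 207, 33, 40) [0.66047569 0.02557256 0.122     ]
```

```bash
python3 - <<'E'
from h import *
for i in range(2):
    m,im=snap("wrist");o=robot.observe();print(o["tool_pos"],o["tool_rot"])
    h=cv2.cvtColor(im,cv2.COLOR_BGR2HSV);k=(h[...,0]<25)&(h[...,1]>70)&(h[...,2]>110);k[262:]=0;
    print(rect(m,blob(k),.05))
    g=(im.max(2)<60);g[262:]=0;c=blob(g);M=cv2.moments(c);p=(M["m10"]/M["m00"],M["m01"]/M["m00"]);print(p,onz(m,p,.122))
mt=cam("top")
for f in("t1.png","t2.png"):
    t=cv2.imread("pics/"+f);h=cv2.cvtColor(t,cv2.COLOR_BGR2HSV);k=(h[...,0]<20)&(h[...,1]>90)&(h[...,2]>60);print(f,rect(mt,blob(k,(312,200),30),.05))
E
```

```text
[0.66264475 0.01718604 0.27583806] [-3.1413315   0.00446171 -0.09606201]
((652.4924926757812, 65.362548828125), (70.62015533447266, 142.33572387695312), 12.592923164367676)
(308.9462204462204, 224.89377289377288) [0.66049041 0.02557963 0.122     ]
[0.66239704 0.01850353 0.27710033] [-3.14095496e+00  2.91470140e-03 -9.44712785e-02]
((652.4810791015625, 65.3143081665039), (70.51324462890625, 141.77810668945312), 12.67717456817627)
(311.4348408710217, 223.8102177554439) [0.6604815  0.02558922 0.122     ]
t1.png ((652.98486328125, 49.40870666503906), (70.06705474853516, 111.13006591796875), 12.502102851867676)
t2.png ((645.418701171875, 20.712345123291016), (61.3298225402832, 57.00542449951172), 86.1176986694336)
```

Request:
arm_command --moves '[[[-0.003, -0.0076, 0], [0, 0, 0], 0.06], [[-0.003, -0.0076, 0.03], [0, 0, 0], 0.06], [[-0.003, -0.0076, 0.07], [0, 0, 0], 0.06], [[-0.003, -0.0076, 0.11], [0, 0, 0], 0.06], [[-0.003, -0.0076, 0.14], [0, 0, 0], 0.06]]'

```text
time: 8.2
tool_pos: [0.659, 0.0284, 0.1372]
tool_rot: [-3.141, 0.001, -0.092]
contact_force: [-0.2, -0.2, -0.4]
opening: 0.0599
grip_force: 0.0
```

Request:
arm_command --moves '[[[0, 0, 0.02], [0, 0, 0], 0.06], [[0, 0, 0.036], [0, 0, 0], 0.06], [[0, 0, 0.036], [0, 0, 0], 0.045], [[0, 0, 0.036], [0, 0, 0], 0.035], [[0, 0, 0.036], [0, 0, 0], 0.02]]' --squeeze 20

```text
time: 8.7
tool_pos: [0.6612, 0.0266, 0.1046]
tool_rot: [-3.141, -0.003, -0.093]
contact_force: [-0.0, 0.8, 0.4]
opening: 0.0403
grip_force: 0.0
```

Request:
arm_command --moves '[[[0, 0, 0], [0, 0, 0], 0.02], [[0, 0, 0], [0, 0, 0], 0.02], [[0, 0, 0], [0, 0, 0], 0.02], [[0, 0, 0], [0, 0, 0], 0.02], [[0, 0, 0], [0, 0, 0], 0.02]]' --squeeze 45

```text
time: 9.2
tool_pos: [0.6612, 0.0258, 0.104]
tool_rot: [-3.141, -0.002, -0.094]
contact_force: [0.6, 0.8, 4.9]
opening: 0.0295
grip_force: 45.0
```

Request:
arm_command --moves '[[[0, 0, -0.02], [0, 0, 0], 0.02], [[0, 0, -0.06], [0, 0, 0], 0.02], [[0, 0, -0.105], [0, 0, 0], 0.02], [[0, 0, -0.15], [0, 0, 0], 0.02], [[0, 0, -0.195], [0, 0, 0], 0.02]]'

```text
time: 9.7
tool_pos: [0.66, 0.0255, 0.2991]
tool_rot: [3.141, 0.001, -0.095]
contact_force: [1.3, -0.0, -1.4]
opening: 0.0293
grip_force: 45.0
```

Request:
arm_command --moves '[[[-0.02, -0.02, 0], [0, 0, 0], 0.02], [[-0.05, -0.05, 0], [0, 0, 0], 0.02], [[-0.08, -0.08, 0], [0, 0, 0], 0.02], [[-0.11, -0.115, 0], [0, 0, 0], 0.02], [[-0.14, -0.15, 0], [0, 0, 0], 0.02]]'

```text
time: 10.2
tool_pos: [0.5339, 0.189, 0.2974]
tool_rot: [3.141, 0.001, -0.095]
contact_force: [0.6, 0.1, -1.2]
opening: 0.0295
grip_force: 45.0
```

Request:
arm_command --moves '[[[-0.03, -0.03, 0], [0, 0, 0], 0.02], [[-0.06, -0.06, 0], [0, 0, 0], 0.02], [[-0.072, -0.072, 0], [0, 0, 0], 0.02], [[-0.072, -0.072, 0], [0, 0, 0], 0.02], [[-0.072, -0.072, 0], [0, 0, 0], 0.02]]'

```text
time: 10.7
tool_pos: [0.4708, 0.2661, 0.2976]
tool_rot: [3.141, -0.0, -0.094]
contact_force: [0.5, 0.0, -1.6]
opening: 0.0291
grip_force: 45.0
```

```bash
cat >> h.py <<'E'
def bar(m,im,near,z):
    h=cv2.cvtColor(im,cv2.COLOR_BGR2HSV);g=im.max(2)
    w=((g>185)&(h[...,1]<60)).astype(np.uint8);w[262:]=0
    c=blob(w,near,1500);k=np.zeros(w.shape,np.uint8);cv2.drawContours(k,[cv2.convexHull(c)],-1,1,-1);k=cv2.erode(k,np.ones((9,9)))
    out=[]
    for q in cv2.findContours(((k>0)&((g<205)|(h[...,1]>60))).astype(np.uint8),0,1)[0]:
        if cv2.contourArea(q)>60:
            (u,v),r=cv2.minEnclosingCircle(q);out.append((round(u,1),round(v,1),round(r,1),*onz(m,(u,v),z).round(4)[:2]))
    return c,out
E
python3 - <<'E'
from h import *
m,im=snap("wrist","w6.png");o=robot.observe();print(o["tool_pos"],o["tool_rot"],o["contact_force"])
c,b=bar(m,im,(320,150),.142);print(rect(m,c,.142),cv2.boundingRect(c));print(*b,sep="\n")
E
```

```text
[0.47116925 0.26568321 0.29746105] [ 3.14077106e+00 -2.25706763e-04 -9.50610399e-02] [ 0.62057434  0.26445223 -2.05676527]
((530.1619873046875, 264.9658508300781), (60.22148513793945, 196.0518341064453), 84.56006622314453) (278, 31, 74, 231)
(320.5, 238.7, 23.4, np.float64(0.454), np.float64(0.2673))
(315.1, 197.0, 13.5, np.float64(0.4935), np.float64(0.2685))
(315.0, 163.2, 14.1, np.float64(0.5234), np.float64(0.2657))
(315.5, 127.6, 14.6, np.float64(0.5534), np.float64(0.2623))
(333.8, 58.0, 8.1, np.float64(0.6065), np.float64(0.2419))
(309.7, 58.1, 8.3, np.float64(0.6083), np.float64(0.2616))
```

View pics/w6.png

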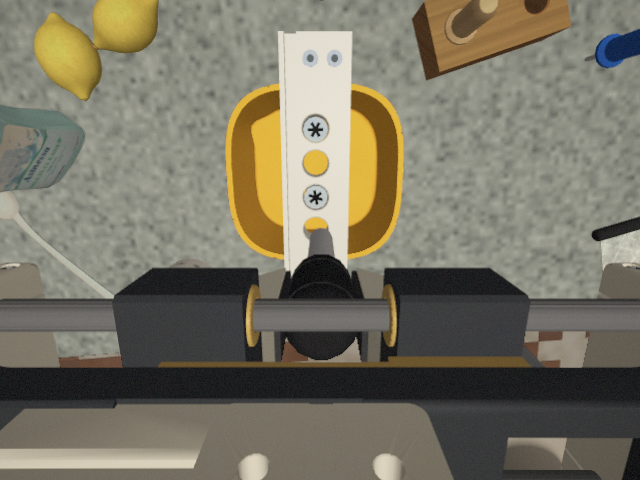

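The view shows inserts at (315,197) and (315,128), and the rod's foot near (320,235). I'll check the foot against the tool axis.

```bash
python3 - <<'E'
from h import *
m,im=snap("wrist");o=robot.observe();p=o["tool_pos"]
a=.0085;R=m["R"].T
print(p,o["tool_rot"]);q=[proj(m,[p[0]+a*np.cos(t),p[1]+a*np.sin(t),p[2]-.091]) for t in np.linspace(0,2*np.pi,16)];q=np.array(q);print(q.min(0),q.max(0))
g=im.astype(int);
for v in range(222,250,4): print(v,[tuple(g[v,u]) for u in range(296,348,4)])
for v,X in((0,(.4935,.2685)),(1,(.5534,.2623))): print("shift",tool([*X,p[2]]))
cv2.imwrite("pics/c7.png",cv2.resize(im[210:275,280:360],None,fx=7,fy=7,interpolation=2))
E
```

```text
[0.4713358  0.26551035 0.29742068] [ 3.14097182e+00 -8.76591935e-05 -9.57870887e-02]
[309.11301827 227.76320573] [331.70078546 249.71051037]
222 [(np.int64(205), np.int64(219), np.int64(225)), (np.int64(206), np.int64(220), np.int64(225)), (np.int64(182), np.int64(205), np.int64(215)), (np.int64(67), np.int64(185), np.int64(229)), (np.int64(63), np.int64(185), np.int64(228)), (np.int64(65), np.int64(185), np.int64(228)), (np.int64(62), np.int64(183), np.int64(227)), (np.int64(78), np.int64(183), np.int64(223)), (np.int64(206), np.int64(220), np.int64(225)), (np.int64(204), np.int64(218), np.int64(224)), (np.int64(206), np.int64(220), np.int64(225)), (np.int64(206), np.int64(220), np.int64(226)), (np.int64(207), np.int64(222), np.int64(227))]
226 [(np.int64(204), np.int64(218), np.int64(223)), (np.int64(204), np.int64(219), np.int64(224)), (np.int64(95), np.int64(161), np.int64(192)), (np.int64(64), np.int64(183), np.int64(227)), (np.int64(62), np.int64(181), np.int64(227)), (np.int64(67), np.int64(185), np.int64(229)), (np.int64(64), np.int64(183), np.int64(226)), (np.int64(64), np.i
[... 2723 characters left out ...]
np.int64(220), np.int64(225)), (np.int64(204), np.int64(219), np.int64(223)), (np.int64(203), np.int64(218), np.int64(223)), (np.int64(188), np.int64(201), np.int64(206)), (np.int64(92), np.int64(94), np.int64(96)), (np.int64(94), np.int64(96), np.int64(98)), (np.int64(102), np.int64(103), np.int64(106)), (np.int64(102), np.int64(106), np.int64(111)), (np.int64(109), np.int64(112), np.int64(116)), (np.int64(113), np.int64(115), np.int64(119)), (np.int64(206), np.int64(220), np.int64(225)), (np.int64(204), np.int64(219), np.int64(224)), (np.int64(205), np.int64(220), np.int64(225))]
shift [ 2.17766671e-02 -5.09574011e-03 -1.25468241e-06]
shift [ 8.19950529e-02 -4.65304140e-03  4.29885609e-06]
```

View pics/c7.png

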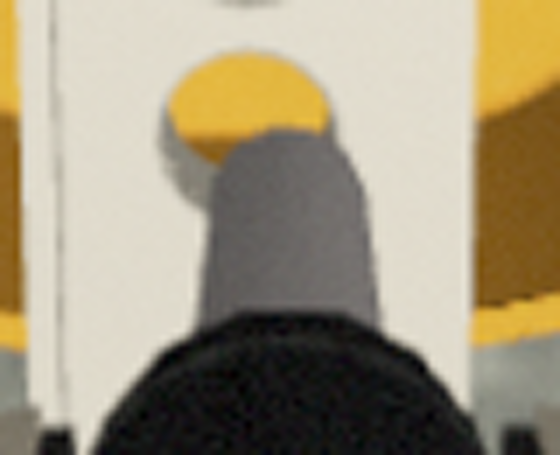

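Request:
arm_command --moves '[[[0.012, -0.004, 0], [0, 0, 0], 0.02], [[0.0218, -0.0058, 0], [0, 0, 0], 0.02], [[0.0218, -0.0058, 0.01], [0, 0, 0], 0.02], [[0.0218, -0.0058, 0.03], [0, 0, 0], 0.02], [[0.0218, -0.0058, 0.05], [0, 0, 0], 0.02]]'

```text
time: 11.3
tool_pos: [0.4927, 0.2697, 0.2463]
tool_rot: [3.141, 0.0, -0.095]
contact_force: [0.2, -0.5, -0.8]
opening: 0.0294
grip_force: 45.0
```

Request:
arm_command --moves '[[[0, 0, 0.004], [0, 0, 0], 0.02], [[0, 0, 0.008], [0, 0, 0], 0.02], [[0, 0, 0.012], [0, 0, 0], 0.02], [[0, 0, 0.016], [0, 0, 0], 0.02], [[0, 0, 0.019], [0, 0, 0], 0.02]]'

```text
time: 11.8
tool_pos: [0.4929, 0.2704, 0.229]
tool_rot: [-3.141, -0.001, -0.094]
contact_force: [0.4, -0.4, 3.6]
opening: 0.0294
grip_force: 45.0
```

Request:
arm_command --moves '[[[0, 0, 0.003], [0, 0, 0], 0.02], [[0, 0, 0.006], [0, 0, 0], 0.02], [[0, 0, 0.009], [0, 0, 0], 0.02], [[0, 0, 0.012], [0, 0, 0], 0.02], [[0, 0, 0.015], [0, 0, 0], 0.02]]'

```text
time: 12.3
tool_pos: [0.4925, 0.2703, 0.2132]
tool_rot: [3.141, 0.0, -0.094]
contact_force: [-0.2, -0.2, -1.0]
opening: 0.0294
grip_force: 45.0
```

Request:
arm_command --moves '[[[0, 0, 0.003], [0, 0, 0], 0.02], [[0, 0, 0.006], [0, 0, 0], 0.02], [[0, 0, 0.009], [0, 0, 0], 0.02], [[0, 0, 0.011], [0, 0, 0], 0.02], [[0, 0, 0.011], [0, 0, 0], 0.02]]'

```text
time: 12.8
tool_pos: [0.4925, 0.2703, 0.2023]
tool_rot: [3.141, 0.001, -0.094]
contact_force: [-0.7, 0.4, -2.3]
opening: 0.0292
grip_force: 45.0
```

Request:
arm_command --moves '[[[0, 0, -0.02], [0, 0, 0], 0.02], [[0, 0, -0.045], [0, 0, 0], 0.02], [[0.02, 0, -0.05], [0, 0, 0], 0.02], [[0.05, 0.0004, -0.05], [0, 0, 0], 0.02], [[0.0602, 0.0004, -0.05], [0, 0, 0], 0.02]]'

```text
time: 13.3
tool_pos: [0.5546, 0.2638, 0.2529]
tool_rot: [-3.141, -0.002, -0.095]
contact_force: [0.2, -0.3, -1.8]
opening: 0.0294
grip_force: 45.0
```

```bash
python3 - <<'E'
from h import *
m,im=snap("wrist","w8.png");o=robot.observe();print(o["tool_pos"],o["tool_rot"],o["contact_force"])
m,im=snap("wrist");o=robot.observe();p=o["tool_pos"];print(p)
q=np.array([proj(m,[p[0]+.0085*np.cos(t),p[1]+.0085*np.sin(t),p[2]-.091]) for t in np.linspace(0,6.28,16)]);print(q.min(0),q.max(0))
mt,t=snap("top");c=cv2.resize(t[200:290,190:290],None,fx=3,fy=3,interpolation=2)
z=cv2.resize(im[150:275,250:390],None,fx=3.4,fy=3.4,interpolation=2);H=max(len(c),len(z));out=np.zeros((H,z.shape[1]+c.shape[1],3),np.uint8);out[:len(z),:z.shape[1]]=z;out[:len(c),z.shape[1]:]=c
cv2.imwrite("pics/c8.png",out);print(out.shape)
E
```

```text
[0.55480279 0.26357518 0.2521814 ] [ 3.14146635e+00 -8.91395215e-04 -9.56950823e-02] [ 0.35934014 -0.98741806 -1.37478204]
[0.55326055 0.26384954 0.25191823]
[308.85791224 230.05574819] [331.38772193 251.91521245]
(425, 776, 3)
```

View pics/c8.png

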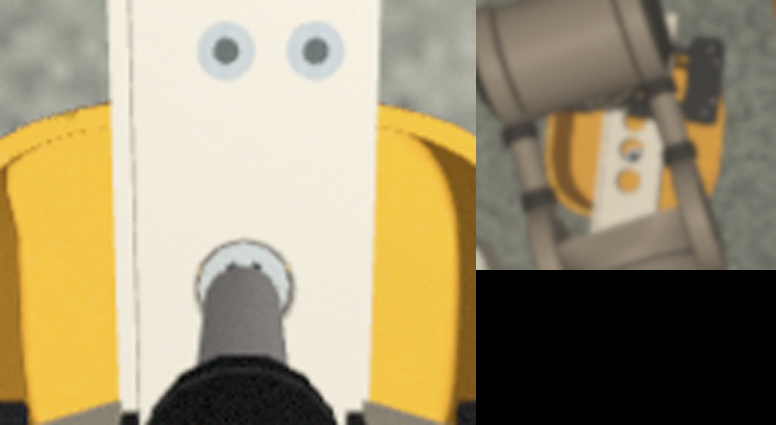

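The rod's foot is centred over the +45 insert; the top view shows the -15 bore open with its insert lying in the bowl beneath. Pushing the second.

Request:
arm_command --moves '[[[0, 0, 0.008], [0, 0, 0], 0.02], [[0, 0, 0.014], [0, 0, 0], 0.02], [[0, 0, 0.018], [0, 0, 0], 0.02], [[0, 0, 0.021], [0, 0, 0], 0.02], [[0, 0, 0.024], [0, 0, 0], 0.02]]'

```text
time: 13.95
tool_pos: [0.5524, 0.2644, 0.2288]
tool_rot: [-3.141, -0.0, -0.094]
contact_force: [-0.7, -0.0, 1.8]
opening: 0.0291
grip_force: 45.0
```

Request:
arm_command --moves '[[[0, 0, 0.003], [0, 0, 0], 0.02], [[0, 0, 0.006], [0, 0, 0], 0.02], [[0, 0, 0.009], [0, 0, 0], 0.02], [[0, 0, 0.012], [0, 0, 0], 0.02], [[0, 0, 0.015], [0, 0, 0], 0.02]]'

```text
time: 14.45
tool_pos: [0.5524, 0.2642, 0.2132]
tool_rot: [3.141, 0.0, -0.094]
contact_force: [0.0, -1.0, -1.5]
opening: 0.0295
grip_force: 45.0
```

Request:
arm_command --moves '[[[0, 0, 0.003], [0, 0, 0], 0.02], [[0, 0, 0.006], [0, 0, 0], 0.02], [[0, 0, 0.009], [0, 0, 0], 0.02], [[0, 0, 0.011], [0, 0, 0], 0.02], [[0, 0, 0.011], [0, 0, 0], 0.02]]'

```text
time: 14.95
tool_pos: [0.5524, 0.2642, 0.2023]
tool_rot: [3.141, 0.001, -0.094]
contact_force: [0.2, 0.4, -2.0]
opening: 0.0296
grip_force: 45.0
```

Request:
arm_command --moves '[[[0, 0, -0.02], [0, 0, 0], 0.02], [[0, 0, -0.05], [0, 0, 0], 0.02], [[0, 0, -0.08], [0, 0, 0], 0.02], [[0, 0, -0.1], [0, 0, 0], 0.02], [[0, 0, -0.1], [0, 0, 0], 0.02]]'

```text
time: 15.45
tool_pos: [0.5537, 0.2647, 0.3063]
tool_rot: [-3.139, -0.007, -0.094]
contact_force: [0.4, -0.9, -1.7]
opening: 0.0293
grip_force: 45.0
```

Request:
arm_command --moves '[[[0.01, 0.03, 0], [0, 0, 0], 0.02], [[0.025, 0.075, 0], [0, 0, 0], 0.02], [[0.04, 0.12, 0], [0, 0, 0], 0.02], [[0.055, 0.165, 0], [0, 0, 0], 0.02], [[0.062, 0.205, 0], [0, 0, 0], 0.02]]'

```text
time: 15.95
tool_pos: [0.595, 0.052, 0.3007]
tool_rot: [3.141, 0.002, -0.095]
contact_force: [0.4, -0.8, -2.5]
opening: 0.0292
grip_force: 45.0
```

Request:
arm_command --moves '[[[0, 0.009, 0], [0, 0, 0], 0.02], [[0, 0.009, 0], [0, 0, 0], 0.02], [[0, 0.009, 0], [0, 0, 0], 0.02], [[0, 0.009, 0], [0, 0, 0], 0.02], [[0, 0.009, 0], [0, 0, 0], 0.02]]'

```text
time: 16.45
tool_pos: [0.594, 0.0469, 0.3026]
tool_rot: [-3.141, 0.0, -0.092]
contact_force: [-0.3, 0.1, -1.3]
opening: 0.0294
grip_force: 45.0
```

```bash
cat >> h.py <<'E'
def block(m,im):
    h=cv2.cvtColor(im,cv2.COLOR_BGR2HSV);k=(h[...,0]<25)&(h[...,1]>70)&(h[...,2]>110)&(h[...,1]<190);k[262:]=0
    (cx,cy),(a,b),ang=r=rect(m,blob(k),.05);t=np.radians(ang+(90 if b>a else 0));d=np.array([np.cos(t),np.sin(t)]);d*=np.sign(d[1])
    c=np.array([cx,cy])/1e3;return r,c-.04*d,c+.04*d
def dark(m,im,near,z,thr=80):
    g=im.max(2)<thr;g[262:]=0;c=blob(g,near,60);r=cv2.fitEllipse(c);return r,onz(m,r[0],z)
E
python3 - <<'E'
from h import *
m,im=snap("wrist","w9.png");mt,t=snap("top");o=robot.observe();p=o["tool_pos"];print(p,o["tool_rot"],o["contact_force"])
print(block(m,im));q=[proj(m,[*b,.05]) for b in block(m,im)[1:]];print(q)
q=np.array([proj(m,[p[0]+.0085*np.cos(a),p[1]+.0085*np.sin(a),p[2]-.091]) for a in np.linspace(0,6.28,16)]);print("foot",q.min(0),q.max(0))
c=cv2.resize(t[200:310,190:285],None,fx=2.8,fy=2.8,interpolation=2);z=cv2.resize(im[0:275],(520,223))
z=im[60:275,120:620];out=np.zeros((max(len(c),len(z)),500+c.shape[1],3),np.uint8);out[:len(z),:500]=z;out[:len(c),500:]=c
cv2.imwrite("pics/c9.png",out)
E
```

```text
[0.59404771 0.04650155 0.30271834] [-3.14157050e+00 -1.57984015e-04 -9.25654993e-02] [ 0.4545829   0.10689978 -2.24593015]
(((652.458984375, 64.6108169555664), (70.04695129394531, 140.2206268310547), 12.718194961547852), array([0.66126522, 0.02559223]), array([0.64365274, 0.1036294 ]))
[array([333.47794861, 144.43108516]), array([267.88281106, 166.44092805])]
foot [309.54010855 227.85787262] [332.14724707 249.81312396]
```

View pics/c9.png

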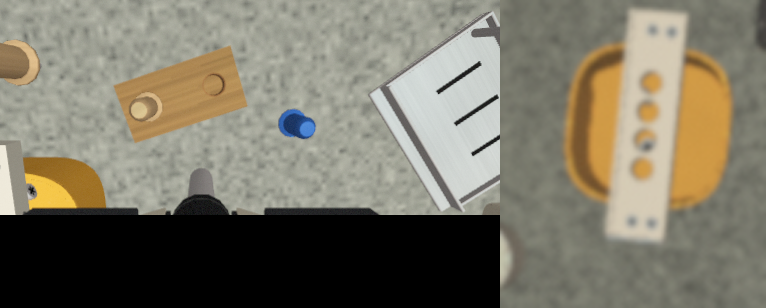

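Bar is empty: all four bores show orange at (650,82)–(641,168), with the inserts in the bowl. The block has not moved; the rod hole is at crop (214,84). Returning the rod.

Request:
arm_command --moves '[[[0.03, 0.006, 0], [0, 0, 0], 0.02], [[0.0689, 0.0138, 0.02], [0, 0, 0], 0.02], [[0.0689, 0.0138, 0.06], [0, 0, 0], 0.02], [[0.0689, 0.0138, 0.1], [0, 0, 0], 0.02], [[0.0689, 0.0138, 0.13], [0, 0, 0], 0.02]]'

```text
time: 17.05
tool_pos: [0.6606, 0.0257, 0.1695]
tool_rot: [3.141, 0.003, -0.094]
contact_force: [-0.2, -0.5, -1.9]
opening: 0.0295
grip_force: 45.0
```

```bash
python3 - <<'E'
from h import *
for i in range(2):
    m,im=snap("wrist","w10.png" if i else None);o=robot.observe();p=o["tool_pos"]
    print(p,o["tool_rot"],block(m,im))
q=np.array([proj(m,[p[0]+.0085*np.cos(a),p[1]+.0085*np.sin(a),p[2]-.091]) for a in np.linspace(0,6.28,16)]);print("foot",q.min(0),q.max(0))
E
```

```text
[0.65823321 0.02589543 0.16437325] [ 3.14137345  0.01141766 -0.09360696] (((652.7832641601562, 64.6732406616211), (70.448974609375, 140.4237060546875), 12.528694152832031), array([0.66146041, 0.02562574]), array([0.64410612, 0.10372074]))
[0.65867051 0.02581715 0.16733224] [ 3.14132439  0.01028192 -0.0935881 ] (((652.861083984375, 64.69773864746094), (70.476806640625, 140.3905792236328), 12.478958129882812), array([0.66150433, 0.02564272]), array([0.64421784, 0.10375276]))
foot [308.85068191 227.01234173] [331.72924289 249.1810055 ]
```

Request:
arm_command --moves '[[[0, 0, 0], [0, 0, 0], 0.02], [[0, 0, 0.008], [0, 0, 0], 0.02], [[0, 0, 0.016], [0, 0, 0], 0.02], [[0, 0, 0.024], [0, 0, 0], 0.02], [[0, 0, 0.032], [0, 0, 0], 0.02]]'

```text
time: 17.65
tool_pos: [0.6615, 0.0252, 0.1405]
tool_rot: [3.142, -0.001, -0.094]
contact_force: [0.5, 0.1, -2.4]
opening: 0.0294
grip_force: 45.0
```

Request:
arm_command --moves '[[[0, 0, 0.008], [0, 0, 0], 0.02], [[0, 0, 0.016], [0, 0, 0], 0.02], [[0, 0, 0.024], [0, 0, 0], 0.02], [[0, 0, 0.03], [0, 0, 0], 0.02], [[0, 0, 0.033], [0, 0, 0], 0.02]]'

```text
time: 18.15
tool_pos: [0.6611, 0.0252, 0.1068]
tool_rot: [3.142, 0.001, -0.094]
contact_force: [0.2, 0.2, -1.7]
opening: 0.0295
grip_force: 45.0
```

Request:
arm_command --moves '[[[0, 0, 0.002], [0, 0, 0], 0.02], [[0, 0, 0.003], [0, 0, 0], 0.02], [[0, 0, 0.004], [0, 0, 0], 0.02], [[0, 0, 0.0045], [0, 0, 0], 0.02], [[0, 0, 0.0045], [0, 0, 0], 0.02]]'

```text
time: 18.65
tool_pos: [0.6617, 0.0251, 0.1041]
tool_rot: [3.141, -0.001, -0.094]
contact_force: [-1.4, -0.5, 3.4]
opening: 0.0295
grip_force: 45.0
```

Request:
arm_command --moves '[[[0, 0, 0], [0, 0, 0], 0.033], [[0, 0, 0], [0, 0, 0], 0.045], [[0, 0, 0], [0, 0, 0], 0.06], [[0, 0, -0.01], [0, 0, 0], 0.06], [[0, 0, -0.04], [0, 0, 0], 0.06]]'

```text
time: 19.15
tool_pos: [0.6596, 0.0252, 0.1409]
tool_rot: [3.141, 0.007, -0.094]
contact_force: [0.7, -0.6, -0.4]
opening: 0.0583
grip_force: 0.0
```

Request:
arm_command --moves '[[[-0.0, 0, -0.04], [0, 0, 0], 0.06], [[-0.02, -0.01, -0.085], [0, 0, 0], 0.06], [[-0.05, -0.03, -0.13], [0, 0, 0], 0.06], [[-0.07, -0.04, -0.15], [0, 0, 0], 0.06], [[-0.07, -0.04, -0.15], [0, 0, 0], 0.06]]'

```text
time: 19.65
tool_pos: [0.5951, 0.0735, 0.2996]
tool_rot: [-3.14, -0.009, -0.092]
contact_force: [-0.3, 0.0, 0.1]
opening: 0.0601
grip_force: 0.0
```

Request:
arm_command --moves '[[[0, 0, 0], [0, 0, 0], 0.06], [[0, 0, 0], [0, 0, 0], 0.06], [[0, 0, 0], [0, 0, 0], 0.06], [[0, 0, 0], [0, 0, 0], 0.06], [[0, 0, 0], [0, 0, 0], 0.06]]'

```text
time: 20.15
tool_pos: [0.5956, 0.0712, 0.2922]
tool_rot: [3.141, 0.002, -0.095]
contact_force: [-0.5, -0.3, -0.7]
opening: 0.0597
grip_force: 0.0
```

```bash
python3 - <<'E'
from h import *
m,im=snap("wrist","w11.png");o=robot.observe();p=o["tool_pos"]
print(p,o["tool_rot"],block(m,im))
cv2.imwrite("pics/c11.png",cv2.resize(im[60:270,200:460],None,fx=3,fy=2.8,interpolation=2))
E
```

```text
[0.5956027  0.0713294  0.29245733] [ 3.14139447e+00  1.18854044e-03 -9.45442202e-02] (((652.44970703125, 64.52918243408203), (70.05181121826172, 140.27749633789062), 12.694921493530273), array([0.6612401 , 0.02550702]), array([0.64365932, 0.10355134]))
```

View pics/c11.png

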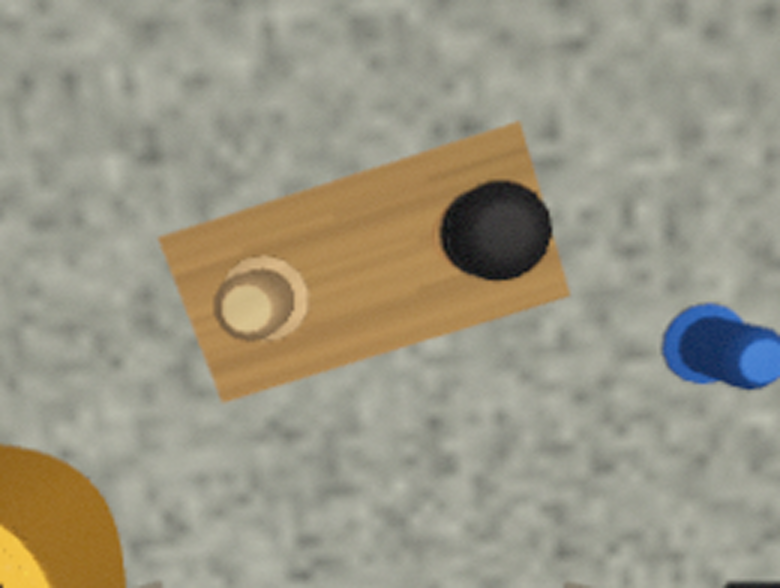

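The rod stands upright again at crop (497,230); the pick's handle top is at (246,309), its flange about (262,300). Working out the pick position.

```bash
python3 - <<'E'
from h import *
m=cam("wrist");o=robot.observe();print(o["tool_pos"])
print(onz(m,(282,170.4),.114),onz(m,(287.6,167),.055))
im=cv2.imread("pics/w11.png");h=cv2.cvtColor(im,cv2.COLOR_BGR2HSV)
# flange+handle pixels: compare hsv
for p in((282,170),(290,170),(298,160),(310,160),(275,175)): print(p,h[p[1],p[0]])
print(tool([.6437,.1036,.069]))
E
```

```text
[0.5956027  0.0713294  0.29245733]
[0.64324191 0.10345532 0.114     ] [0.64306751 0.1035542  0.055     ]
(282, 170) [ 21  88 208]
(290, 170) [ 19  96 196]
(298, 160) [ 18  97 210]
(310, 160) [ 17 137 173]
(275, 175) [ 18 109 152]
[ 0.0451016  -0.0367113   0.22339661]
```

The gripper body would hit the rod's top (0.15 m) if I gripped the pick along y, so I'm turning the tool about 86° first.

Request:
arm_command --moves '[[[0.01, -0.008, 0], [0, 0, -0.15], 0.05], [[0.02, -0.016, 0.02], [0, 0, -0.3], 0.05], [[0.03, -0.024, 0.04], [0, 0, -0.45], 0.05], [[0.04, -0.032, 0.06], [0, 0, -0.6], 0.05], [[0.0448, -0.0367, 0.08], [0, 0, -0.74], 0.05]]'

```text
time: 20.7
tool_pos: [0.6442, 0.1042, 0.2119]
tool_rot: [-3.142, 0.0, 0.652]
contact_force: [0.2, -0.1, 0.2]
opening: 0.0499
grip_force: 0.0
```

Request:
arm_command --moves '[[[0, 0, 0], [0, 0, -0.15], 0.05], [[0, 0, 0], [0, 0, -0.3], 0.05], [[0, 0, 0], [0, 0, -0.45], 0.05], [[0, 0, 0], [0, 0, -0.6], 0.05], [[0, 0, 0], [0, 0, -0.74], 0.05]]'

```text
time: 21.2
tool_pos: [0.6436, 0.1038, 0.2129]
tool_rot: [-3.141, 0.0, 1.392]
contact_force: [-0.7, -0.2, 0.3]
opening: 0.0497
grip_force: 0.0
```

Request:
arm_command --moves '[[[0, 0, 0], [0, 0, 0], 0.05], [[0, 0, 0], [0, 0, 0], 0.05], [[0, 0, 0], [0, 0, 0], 0.05], [[0, 0, 0], [0, 0, 0], 0.05], [[0, 0, 0], [0, 0, 0], 0.05]]'

```text
time: 21.7
tool_pos: [0.6435, 0.1039, 0.2132]
tool_rot: [3.142, 0.0, 1.385]
contact_force: [-0.7, 0.1, 1.0]
opening: 0.0499
grip_force: 0.0
```

```bash
python3 - <<'E'
from h import *
o=robot.observe();print(o["tool_pos"],o["tool_rot"],o["qpos"].round(2),tool([.6434,.1036,.069]))
m,im=snap("wrist","w12.png");h=cv2.cvtColor(im,cv2.COLOR_BGR2HSV)
print(proj(m,[.6433,.1035,.055]),proj(m,[.6433,.1035,.114]))
c,b=bar(m,im,(250,150),.142);print(rect(m,c,.142),cv2.boundingRect(c));print(*b,sep="\n")
E
```

```text
[0.6435256 0.1038927 0.2131858] [3.14158060e+00 7.52331802e-05 1.38483513e+00] [ 0.04  0.59  1.16 -0.    1.4   0.23] [-3.00030973e-04 -7.10513817e-05  1.44185818e-01]
[321.47366652 221.1991398 ] [321.58924865 237.2010401 ]
((548.78173828125, 256.01336669921875), (45.599849700927734, 157.36778259277344), 84.54598236083984) (0, 0, 255, 88)
(218.0, 39.0, 12.4, np.float64(0.6065), np.float64(0.2419))
(212.0, 2.9, 11.4, np.float64(0.608), np.float64(0.2608))
(118.9, 19.6, 24.6, np.float64(0.552), np.float64(0.2626))
(70.4, 23.3, 25.5, np.float64(0.5234), np.float64(0.2659))
(18.5, 24.0, 30.3, np.float64(0.4933), np.float64(0.2712))
```

Request:
arm_command --moves '[[[0, 0, 0.03], [0, 0, 0], 0.05], [[0, 0, 0.065], [0, 0, 0], 0.05], [[0, 0, 0.1], [0, 0, 0], 0.05], [[0, 0, 0.13], [0, 0, 0], 0.05], [[0, 0, 0.144], [0, 0, 0], 0.05]]'

```text
time: 22.25
tool_pos: [0.6419, 0.1038, 0.0661]
tool_rot: [-3.137, 0.001, 1.385]
contact_force: [-0.3, -0.3, 0.6]
opening: 0.0499
grip_force: 0.0
```

Request:
arm_command --moves '[[[0, 0, 0], [0, 0, 0], 0.05], [[0, 0, 0], [0, 0, 0], 0.04], [[0, 0, 0], [0, 0, 0], 0.03], [[0, 0, 0], [0, 0, 0], 0.02], [[0, 0, 0], [0, 0, 0], 0.015]]' --squeeze 15

```text
time: 22.75
tool_pos: [0.6442, 0.1039, 0.0704]
tool_rot: [3.139, -0.0, 1.386]
contact_force: [-0.3, 0.7, 5.2]
opening: 0.0235
grip_force: 15.0
```

Request:
arm_command --moves '[[[0, 0, 0], [0, 0, 0], 0.015], [[0, 0, 0], [0, 0, 0], 0.015], [[0, 0, 0], [0, 0, 0], 0.015], [[0, 0, 0], [0, 0, 0], 0.015], [[0, 0, 0], [0, 0, 0], 0.015]]' --squeeze 30

```text
time: 23.25
tool_pos: [0.6442, 0.1039, 0.0704]
tool_rot: [3.14, -0.0, 1.386]
contact_force: [-0.4, 0.3, 5.3]
opening: 0.0239
grip_force: 30.0
```

Request:
arm_command --moves '[[[0, 0, -0.01], [0, 0, 0], 0.015], [[0, 0, -0.04], [0, 0, 0], 0.015], [[0, 0, -0.08], [0, 0, 0], 0.015], [[0, 0, -0.12], [0, 0, 0], 0.015], [[0, 0, -0.17], [0, 0, 0], 0.015]]'

```text
time: 23.75
tool_pos: [0.6424, 0.1038, 0.2397]
tool_rot: [-3.138, 0.001, 1.386]
contact_force: [1.4, 0.1, -0.0]
opening: 0.0233
grip_force: 30.0
```

Request:
arm_command --moves '[[[0, -0.03, 0], [0, 0, 0], 0.015], [[0, -0.075, 0], [0, 0, 0], 0.015], [[0.02, -0.12, 0], [0, 0, 0], 0.015], [[0.04, -0.16, 0], [0, 0, 0], 0.015], [[0.063, -0.2, 0], [0, 0, 0], 0.015]]'

```text
time: 24.25
tool_pos: [0.4567, 0.203, 0.2397]
tool_rot: [3.141, -0.0, 1.385]
contact_force: [0.1, 0.9, -1.0]
opening: 0.0235
grip_force: 30.0
```

Request:
arm_command --moves '[[[0, -0.03, 0], [0, 0, 0], 0.015], [[0, -0.04, 0], [0, 0, 0], 0.015], [[0, -0.04, 0], [0, 0, 0], 0.015], [[0, -0.04, 0], [0, 0, 0], 0.015], [[0, -0.04, 0], [0, 0, 0], 0.015]]'

```text
time: 24.75
tool_pos: [0.4205, 0.2094, 0.2391]
tool_rot: [3.141, 0.0, 1.384]
contact_force: [0.1, -0.1, -0.7]
opening: 0.0238
grip_force: 30.0
```

Request:
arm_command --moves '[[[0, 0, 0], [0, 0, 0], 0.015], [[0, 0, 0], [0, 0, 0], 0.015], [[0, 0, 0], [0, 0, 0], 0.015], [[0, 0, 0], [0, 0, 0], 0.015], [[0, 0, 0], [0, 0, 0], 0.015]]'

```text
time: 25.25
tool_pos: [0.4193, 0.2099, 0.2391]
tool_rot: [-3.142, 0.0, 1.386]
contact_force: [0.0, 0.1, -0.3]
opening: 0.0237
grip_force: 30.0
```

```bash
python3 - <<'E'
from h import *
m,im=snap("wrist","w13.png");o=robot.observe();p=o["tool_pos"];print(p,o["tool_rot"],o["contact_force"])
np.savez("w13.npz",**m)
c,b=bar(m,im,(320,130),.142);r=rect(m,c,.142);print(r,cv2.boundingRect(c));print(*b,sep="\n")
# expected slot/edge rows at a few s along the bar
C=np.array([.5085,.2671]);d=np.array([.9955,-.0949]);n=np.array([.0949,.9955])
g=cv2.cvtColor(im,cv2.COLOR_BGR2GRAY).astype(int)
for s in(-.1,-.06,0.03):
    print(s,{y:proj(m,[*(C+s*d+y*n),.142]).round(1).tolist() for y in(.03,.0255,.0155,-.03)})
    ys=np.arange(.010,.034,.001);print([int(g[int(round(v)),int(round(u))]) for u,v in[proj(m,[*(C+s*d+y*n),.142]) for y in ys]])
print("tip",proj(m,[*p[:2],p[2]-.0564]),proj(m,[*p[:2],p[2]-.025]))
E
```

```text
[0.41926953 0.20995841 0.23918134] [3.14154025e+00 5.81098498e-05 1.38578748e+00] [-0.7564127   0.7995719   0.15779438]
((508.9255676269531, 267.0159912109375), (60.121360778808594, 239.36587524414062), 84.57431030273438) (259, 76, 350, 119)
(292.9, 173.7, 8.9, np.float64(0.4074), np.float64(0.2608))
(571.9, 148.1, 10.7, np.float64(0.6065), np.float64(0.2417))
(289.9, 145.3, 9.2, np.float64(0.4094), np.float64(0.2807))
(367.2, 144.1, 17.9, np.float64(0.4636), np.float64(0.2714))
(409.5, 140.1, 18.2, np.float64(0.4935), np.float64(0.2686))
(452.3, 136.4, 18.7, np.float64(0.5235), np.float64(0.2655))
(494.9, 132.1, 19.3, np.float64(0.5533), np.float64(0.2629))
(574.5, 118.5, 11.0, np.float64(0.6083), np.float64(0.2617))
(433.3, 101.8, 170.8, np.float64(0.5127), np.float64(0.2909))
-0.1 {0.03: [285.7, 106.9], 0.0255: [286.4, 113.8], 0.0155: [288.1, 128.7], -0.03: [295.1, 193.1]}
[197, 220, 218, 218, 218, 218, 219, 218, 220, 218, 218, 220, 218, 217, 217, 206, 219, 218, 220, 213, 188, 148, 144, 145]
-0.06 {0.03: [343.2, 101.4], 0.0255: [343.7, 108.3], 0.0155: [344.7, 123.4], -0.03: [349.2, 188.2]}
[221, 221, 220, 220, 222, 221, 221, 220, 221, 219, 220, 220, 220, 220, 219, 180, 195, 221, 219, 219, 188, 177, 177, 179]
0.03 {0.03: [474.4, 88.6], 0.0255: [474.2, 95.7], 0.0155: [473.9, 111.0], -0.03: [472.6, 177.0]}
[214, 213, 213, 213, 215, 213, 213, 213, 212, 212, 213, 211, 211, 211, 212, 155, 214, 213, 212, 211, 195, 77, 82, 77]
tip [321.96838734 253.25504061] [322.12653977 269.94724091]
```

Request:
arm_command --moves '[[[0.035, -0.014, 0], [0, 0, 0], 0.015], [[0.07, -0.028, 0], [0, 0, 0], 0.015], [[0.0838, -0.0341, 0], [0, 0, 0], 0.015], [[0.0838, -0.0341, 0.015], [0, 0, 0], 0.015], [[0.0838, -0.0341, 0.03], [0, 0, 0], 0.015]]'

```text
time: 25.8
tool_pos: [0.4011, 0.2991, 0.209]
tool_rot: [3.141, -0.0, 1.388]
contact_force: [0.5, -0.1, -1.3]
opening: 0.0232
grip_force: 30.0
```

Request:
arm_command --moves '[[[0, 0, 0], [0, 0, 0], 0.015], [[0, 0, 0.003], [0, 0, 0], 0.015], [[0, 0, 0.006], [0, 0, 0], 0.015], [[0, 0, 0.006], [0, 0, 0], 0.015], [[0, 0, 0.006], [0, 0, 0], 0.015]]'

```text
time: 26.3
tool_pos: [0.4013, 0.2985, 0.2036]
tool_rot: [3.141, -0.0, 1.386]
contact_force: [-0.6, 1.1, -0.9]
opening: 0.0236
grip_force: 30.0
```

```bash
python3 - <<'E'
from h import *
for i in range(3):
    o=robot.observe();print(o["tool_pos"].round(4),o["tool_rot"].round(3),o["contact_force"].round(2));robot.read_camera("top")
print(tool([.4011,.2982,.1955]))
E
```

```text
[0.4013 0.2985 0.2036] [ 3.141 -0.     1.386] [-0.63  1.1  -0.95]
[0.4013 0.2986 0.2036] [ 3.141 -0.     1.386] [-0.27  0.18 -0.61]
[0.4013 0.2986 0.2035] [ 3.141 -0.     1.386] [-0.24 -0.13 -0.43]
[-4.44168596e-04 -9.69779869e-05  7.97990295e-03]
```

Request:
arm_command --moves '[[[-0.0004, 0, 0.002], [0, 0, 0], 0.015], [[-0.0004, 0, 0.005], [0, 0, 0], 0.015], [[-0.0004, 0, 0.007], [0, 0, 0], 0.015], [[-0.0004, 0, 0.0092], [0, 0, 0], 0.015], [[-0.0004, 0, 0.0092], [0, 0, 0], 0.015]]'

```text
time: 26.95
tool_pos: [0.4008, 0.2981, 0.1935]
tool_rot: [-3.141, 0.001, 1.386]
contact_force: [0.6, -0.2, -0.5]
opening: 0.0231
grip_force: 30.0
```

Request:
arm_command --moves '[[[0, 0, 0], [0, 0, 0], 0.015], [[0, 0, 0], [0, 0, 0], 0.015], [[0, 0, 0], [0, 0, 0], 0.015], [[0, 0, 0], [0, 0, 0], 0.015], [[0, 0, 0], [0, 0, 0], 0.015]]'

```text
time: 27.45
tool_pos: [0.401, 0.2982, 0.194]
tool_rot: [3.142, 0.0, 1.386]
contact_force: [0.0, -0.1, -0.6]
opening: 0.0232
grip_force: 30.0
```

Request:
arm_command --moves '[[[0.0004, 0.004, 0], [0, 0, 0], 0.015], [[0.0007, 0.008, 0], [0, 0, 0], 0.015], [[0.0011, 0.012, 0], [0, 0, 0], 0.015], [[0.0014, 0.0159, 0], [0, 0, 0], 0.015], [[0.0018, 0.0199, 0], [0, 0, 0], 0.015]]'

```text
time: 27.95
tool_pos: [0.4214, 0.2962, 0.1939]
tool_rot: [3.142, 0.0, 1.386]
contact_force: [-0.1, 0.2, -0.6]
opening: 0.0236
grip_force: 30.0
```

Request:
arm_command --moves '[[[0.0004, 0.004, 0], [0, 0, 0], 0.015], [[0.0007, 0.008, 0], [0, 0, 0], 0.015], [[0.0011, 0.012, 0], [0, 0, 0], 0.015], [[0.0014, 0.0159, 0], [0, 0, 0], 0.015], [[0.0018, 0.0199, 0], [0, 0, 0], 0.015]]'

```text
time: 28.45
tool_pos: [0.4411, 0.2944, 0.194]
tool_rot: [3.142, 0.0, 1.386]
contact_force: [-0.4, 0.3, -0.8]
opening: 0.0235
grip_force: 30.0
```

```bash
python3 - <<'E'
from h import *
mt,t=snap("top");o=robot.observe();p=o["tool_pos"];print(p,o["contact_force"])
C=np.array([.5087,.2670]);d=np.array([.9955,-.0947]);n=np.array([.0947,.9955]);q=p[:2]-C;print("s,y",q@d,q@n)
E
```

```text
[0.4417622  0.29433731 0.19397146] [ 0.84595607 -0.76759079 -0.70431293]
s,y -0.06922542260364385 0.020875281179905048
```

Tracking the slot with no side force; continuing.

Request:
arm_command --moves '[[[0.0004, 0.004, 0], [0, 0, 0], 0.015], [[0.0007, 0.008, 0], [0, 0, 0], 0.015], [[0.0011, 0.012, 0], [0, 0, 0], 0.015], [[0.0014, 0.0159, 0], [0, 0, 0], 0.015], [[0.0018, 0.0199, 0], [0, 0, 0], 0.015]]'

```text
time: 29.0
tool_pos: [0.4611, 0.2925, 0.1939]
tool_rot: [-3.142, 0.0, 1.386]
contact_force: [0.3, 0.7, -0.8]
opening: 0.0234
grip_force: 30.0
```

Request:
arm_command --moves '[[[0.0004, 0.004, 0], [0, 0, 0], 0.015], [[0.0007, 0.008, 0], [0, 0, 0], 0.015], [[0.0011, 0.012, 0], [0, 0, 0], 0.015], [[0.0014, 0.0159, 0], [0, 0, 0], 0.015], [[0.0018, 0.0199, 0], [0, 0, 0], 0.015]]'

```text
time: 29.5
tool_pos: [0.481, 0.2906, 0.194]
tool_rot: [3.142, 0.0, 1.386]
contact_force: [0.4, 1.5, -1.0]
opening: 0.0234
grip_force: 30.0
```

Request:
arm_command --moves '[[[0.0004, 0.004, 0], [0, 0, 0], 0.015], [[0.0007, 0.008, 0], [0, 0, 0], 0.015], [[0.0011, 0.012, 0], [0, 0, 0], 0.015], [[0.0014, 0.0159, 0], [0, 0, 0], 0.015], [[0.0018, 0.0199, 0], [0, 0, 0], 0.015]]'

```text
time: 30.0
tool_pos: [0.5008, 0.2887, 0.194]
tool_rot: [3.142, 0.0, 1.386]
contact_force: [-0.3, -1.2, -0.9]
opening: 0.0236
grip_force: 30.0
```

Request:
arm_command --moves '[[[0.0004, 0.004, 0], [0, 0, 0], 0.015], [[0.0007, 0.008, 0], [0, 0, 0], 0.015], [[0.0011, 0.012, 0], [0, 0, 0], 0.015], [[0.0014, 0.0159, 0], [0, 0, 0], 0.015], [[0.0018, 0.0199, 0], [0, 0, 0], 0.015]]'

```text
time: 30.5
tool_pos: [0.5207, 0.2868, 0.194]
tool_rot: [3.142, 0.0, 1.386]
contact_force: [-0.0, -0.2, -1.0]
opening: 0.0234
grip_force: 30.0
```

```bash
python3 - <<'E'
from h import *
o=robot.observe();p=o["tool_pos"];print(p,o["contact_force"])
C=np.array([.5087,.2670]);d=np.array([.9955,-.0947]);n=np.array([.0947,.9955]);q=p[:2]-C;print("s,y",q@d,q@n)
E
```

```text
[0.52071349 0.28682584 0.19395848] [-0.0440479  -0.20334985 -1.03938248]
s,y 0.0100819232286615 0.020874299919523533
```

Request:
arm_command --moves '[[[0.0004, 0.004, 0], [0, 0, 0], 0.015], [[0.0007, 0.008, 0], [0, 0, 0], 0.015], [[0.0011, 0.012, 0], [0, 0, 0], 0.015], [[0.0014, 0.0159, 0], [0, 0, 0], 0.015], [[0.0018, 0.0199, 0], [0, 0, 0], 0.015]]'

```text
time: 31.0
tool_pos: [0.5406, 0.2849, 0.194]
tool_rot: [3.142, 0.0, 1.386]
contact_force: [0.5, -0.1, -0.3]
opening: 0.0235
grip_force: 30.0
```

Request:
arm_command --moves '[[[0.0004, 0.004, 0], [0, 0, 0], 0.015], [[0.0007, 0.008, 0], [0, 0, 0], 0.015], [[0.0011, 0.012, 0], [0, 0, 0], 0.015], [[0.0014, 0.0159, 0], [0, 0, 0], 0.015], [[0.0018, 0.0199, 0], [0, 0, 0], 0.015]]'

```text
time: 31.5
tool_pos: [0.5605, 0.283, 0.194]
tool_rot: [-3.142, 0.0, 1.386]
contact_force: [-0.3, -1.0, -0.5]
opening: 0.0236
grip_force: 30.0
```

Request:
arm_command --moves '[[[0.0004, 0.004, 0], [0, 0, 0], 0.015], [[0.0007, 0.008, 0], [0, 0, 0], 0.015], [[0.0011, 0.012, 0], [0, 0, 0], 0.015], [[0.0014, 0.0159, 0], [0, 0, 0], 0.015], [[0.0018, 0.0199, 0], [0, 0, 0], 0.015]]'

```text
time: 32.0
tool_pos: [0.5804, 0.2811, 0.194]
tool_rot: [3.142, 0.0, 1.386]
contact_force: [0.3, 0.6, -0.4]
opening: 0.0236
grip_force: 30.0
```

Request:
arm_command --moves '[[[0.0004, 0.004, 0], [0, 0, 0], 0.015], [[0.0007, 0.008, 0], [0, 0, 0], 0.015], [[0.0011, 0.012, 0], [0, 0, 0], 0.015], [[0.0014, 0.0159, 0], [0, 0, 0], 0.015], [[0.0018, 0.0199, 0], [0, 0, 0], 0.015]]'

```text
time: 32.5
tool_pos: [0.6003, 0.2792, 0.194]
tool_rot: [-3.142, 0.0, 1.386]
contact_force: [-1.2, 0.4, -1.6]
opening: 0.0233
grip_force: 30.0
```

Request:
arm_command --moves '[[[0.0004, 0.004, 0], [0, 0, 0], 0.015], [[0.0007, 0.008, 0], [0, 0, 0], 0.015], [[0.0011, 0.012, 0], [0, 0, 0], 0.015], [[0.0014, 0.0159, 0], [0, 0, 0], 0.015], [[0.0018, 0.0199, 0], [0, 0, 0], 0.015]]'

```text
time: 33.0
tool_pos: [0.6202, 0.2773, 0.194]
tool_rot: [3.142, 0.0, 1.386]
contact_force: [-1.2, 0.4, -0.3]
opening: 0.0234
grip_force: 30.0
```

Request:
arm_command --moves '[[[0.0004, 0.004, 0], [0, 0, 0], 0.015], [[0.0007, 0.008, 0], [0, 0, 0], 0.015], [[0.0011, 0.012, 0], [0, 0, 0], 0.015], [[0.0014, 0.0159, 0], [0, 0, 0], 0.015], [[0.0018, 0.0199, 0], [0, 0, 0], 0.015]]'

```text
time: 33.5
tool_pos: [0.64, 0.2755, 0.1939]
tool_rot: [-3.142, 0.0, 1.386]
contact_force: [-0.5, -0.5, -0.9]
opening: 0.0233
grip_force: 30.0
```

Request:
arm_command --moves '[[[0, 0, -0.01], [0, 0, 0], 0.015], [[0, 0, -0.03], [0, 0, 0], 0.015], [[0, 0, -0.06], [0, 0, 0], 0.015], [[0, 0, -0.06], [0, 0, 0], 0.015], [[0, 0, -0.06], [0, 0, 0], 0.015]]'

```text
time: 34.0
tool_pos: [0.64, 0.2757, 0.2552]
tool_rot: [3.14, -0.001, 1.386]
contact_force: [0.5, 0.5, -1.9]
opening: 0.0233
grip_force: 30.0
```

```bash
python3 - <<'E'
from h import *
o=robot.observe();p=o["tool_pos"];print(p,o["tool_rot"],o["contact_force"],o["opening"])
print(tool([.655,.02,.254]))
E
```

```text
[0.63996328 0.27567195 0.25518866] [ 3.13962507e+00 -9.64336869e-04  1.38590321e+00] [ 0.52267534  0.48012719 -1.85338993] 0.023262592923352667
[-0.24855091  0.06178155  0.00107054]
```

Request:
arm_command --moves '[[[-0.03, 0.007, 0], [0, 0, 0], 0.015], [[-0.075, 0.018, 0], [0, 0, 0], 0.015], [[-0.12, 0.03, 0], [0, 0, 0], 0.015], [[-0.16, 0.04, 0], [0, 0, 0], 0.015], [[-0.2, 0.05, 0], [0, 0, 0], 0.015]]'

```text
time: 34.5
tool_pos: [0.6513, 0.068, 0.2527]
tool_rot: [-3.139, 0.0, 1.386]
contact_force: [0.1, -0.2, -1.4]
opening: 0.0234
grip_force: 30.0
```

Request:
arm_command --moves '[[[-0.04, 0.008, 0], [0, 0, 0], 0.015], [[-0.075, 0.016, 0], [0, 0, 0], 0.015], [[-0.098, 0.021, 0], [0, 0, 0], 0.015], [[-0.098, 0.021, 0], [0, 0, 0], 0.015], [[-0.098, 0.021, 0], [0, 0, 0], 0.015]]'

```text
time: 35.0
tool_pos: [0.6542, -0.0305, 0.2529]
tool_rot: [-3.139, -0.0, 1.385]
contact_force: [-0.5, -0.1, -0.5]
opening: 0.0234
grip_force: 30.0
```

Request:
arm_command --moves '[[[0, 0, 0], [0, 0, 0], 0.015], [[0, 0, 0], [0, 0, 0], 0.015], [[0, 0, 0], [0, 0, 0], 0.015], [[0, 0, 0], [0, 0, 0], 0.015], [[0, 0, 0], [0, 0, 0], 0.015]]'

```text
time: 35.5
tool_pos: [0.6547, -0.0301, 0.2541]
tool_rot: [3.141, 0.0, 1.386]
contact_force: [0.4, 0.4, -1.0]
opening: 0.0235
grip_force: 30.0
```

```bash
python3 - <<'E'
from h import *
m,im=snap("wrist","w14.png");o=robot.observe();p=o["tool_pos"];print(p,o["tool_rot"],o["contact_force"])
r,a,b=block(m,im);print(r,a,b,proj(m,[*b,.05]))
# hole = dark ellipse near predicted pick hole
g=cv2.cvtColor(im,cv2.COLOR_BGR2GRAY);u,v=proj(m,[*b,.05]).astype(int);w=g[v-20:v+20,u-20:u+20];print(w[::4,::4])
k=np.zeros(g.shape,bool);k[v-20:v+20,u-20:u+20]=w<np.median(w)-25
c=blob(k,(u,v),30);e=cv2.fitEllipse(c);print(e,onz(m,e[0],.05))
print(tool([*b,p[2]]))
E
```

```text
[ 0.65473726 -0.03018975  0.25408143] [3.14141137e+00 1.01833427e-04 1.38619913e+00] [-0.05585953  1.43037983 -0.6391722 ]
((652.362548828125, 64.47634887695312), (70.3426513671875, 139.97509765625), 12.686798095703125) [0.66114741 0.02545294] [0.64357769 0.10349976] [284.89800404  79.88716747]
[[150 145 149 140 150 145 145 139 135 149]
 [148 149 146 144 152 148 148 143 135 143]
 [146 149 143 150 143 152 145 146 142 134]
 [145 148 149 151 144 141 141 148 143 136]
 [145 149 149 146  98  79  79 135 145 138]
 [139 147 150 142  77  74  75  92 149 142]
 [136 148 151 149  71 139 154 129 149 146]
 [139 144 147 151 128 144 140 151 146 149]
 [141 137 146 152 149 151 146 146 145 149]
 [149 140 144 149 151 145 152 140 149 145]]
((284.56048583984375, 78.98646545410156), (12.757739067077637, 14.838849067687988), 57.57286834716797) [0.64342568 0.10434478 0.05      ]
[ 1.29369814e-01 -3.55087584e-02 -1.96111645e-05]
```

Request:
arm_command --moves '[[[0.04, -0.011, 0], [0, 0, 0], 0.015], [[0.08, -0.022, 0], [0, 0, 0], 0.015], [[0.12, -0.032, 0], [0, 0, 0], 0.015], [[0.1298, -0.0352, 0.02], [0, 0, 0], 0.015], [[0.1298, -0.0352, 0.06], [0, 0, 0], 0.015]]'

```text
time: 36.05
tool_pos: [0.6456, 0.1064, 0.1971]
tool_rot: [3.134, -0.002, 1.389]
contact_force: [0.4, 1.2, -2.1]
opening: 0.0234
grip_force: 30.0
```

Request:
arm_command --moves '[[[0, 0, 0.04], [0, 0, 0], 0.015], [[0, 0, 0.07], [0, 0, 0], 0.015], [[0, 0, 0.08], [0, 0, 0], 0.015], [[0, 0, 0.08], [0, 0, 0], 0.015], [[0, 0, 0.08], [0, 0, 0], 0.015]]'

```text
time: 36.55
tool_pos: [0.6451, 0.1036, 0.1158]
tool_rot: [3.139, -0.001, 1.386]
contact_force: [-1.1, -0.2, -0.7]
opening: 0.0236
grip_force: 30.0
```

Request:
arm_command --moves '[[[0, 0, 0.008], [0, 0, 0], 0.015], [[0, 0, 0.016], [0, 0, 0], 0.015], [[0, 0, 0.024], [0, 0, 0], 0.015], [[0, 0, 0.032], [0, 0, 0], 0.015], [[0, 0, 0.036], [0, 0, 0], 0.015]]'

```text
time: 37.05
tool_pos: [0.6435, 0.1035, 0.0767]
tool_rot: [-3.14, 0.0, 1.386]
contact_force: [-0.4, -0.1, -0.3]
opening: 0.0235
grip_force: 30.0
```

Request:
arm_command --moves '[[[0, 0, 0.003], [0, 0, 0], 0.015], [[0, 0, 0.005], [0, 0, 0], 0.015], [[0, 0, 0.0065], [0, 0, 0], 0.015], [[0, 0, 0.0065], [0, 0, 0], 0.015], [[0, 0, 0.0065], [0, 0, 0], 0.015]]'

```text
time: 37.55
tool_pos: [0.6441, 0.1036, 0.0717]
tool_rot: [3.141, 0.0, 1.386]
contact_force: [0.5, -0.3, -0.4]
opening: 0.0233
grip_force: 30.0
```

Request:
arm_command --moves '[[[0, 0, 0], [0, 0, 0], 0.028], [[0, 0, 0], [0, 0, 0], 0.038], [[0, 0, 0], [0, 0, 0], 0.05], [[0, 0, -0.01], [0, 0, 0], 0.05], [[0, 0, -0.04], [0, 0, 0], 0.05]]'

```text
time: 38.05
tool_pos: [0.6422, 0.1035, 0.1095]
tool_rot: [-3.136, 0.001, 1.386]
contact_force: [0.5, 0.1, 0.5]
opening: 0.0495
grip_force: 0.0
```

Request:
arm_command --moves '[[[0, 0, -0.04], [0, 0, 0], 0.05], [[0, 0, -0.085], [0, 0, 0], 0.05], [[-0.04, 0, -0.13], [0, 0, 0], 0.06], [[-0.08, 0.01, -0.16], [0, 0, 0], 0.07], [[-0.12, 0.02, -0.18], [0, 0, 0], 0.08]]'

```text
time: 38.55
tool_pos: [0.6413, -0.0126, 0.2924]
tool_rot: [3.137, -0.0, 1.388]
contact_force: [1.5, 1.0, -0.2]
opening: 0.0696
grip_force: 0.0
```

Request:
arm_command --moves '[[[0, 0, 0], [0, 0, 0], 0.09], [[0, 0, 0], [0, 0, 0], 0.09], [[0, 0, 0], [0, 0, 0], 0.09], [[0, 0, 0], [0, 0, 0], 0.09], [[0, 0, 0], [0, 0, 0], 0.09]]'

```text
time: 39.05
tool_pos: [0.641, -0.0111, 0.2877]
tool_rot: [-3.14, 0.0, 1.387]
contact_force: [1.0, 0.7, -0.3]
opening: 0.0899
grip_force: 0.0
```

```bash
python3 - <<'E'
from h import *
m,im=snap("wrist","w15.png");o=robot.observe();p=o["tool_pos"];print(p,o["tool_rot"],o["qpos"].round(2))
r,a,b=block(m,im);print(r,a,b)
h=cv2.cvtColor(im,cv2.COLOR_BGR2HSV);k=(h[...,0]<25)&(h[...,1]>60)&(h[...,2]>190);u,v=proj(m,[*b,.114]).astype(int);print("pick top exp",u,v)
z=np.zeros(k.shape,bool);z[max(v-25,0):v+25,u-25:u+25]=k[max(v-25,0):v+25,u-25:u+25]
for c in cv2.findContours(z.astype(np.uint8),0,1)[0]:
    if cv2.contourArea(c)>40: e=cv2.minAreaRect(c);print(e,onz(m,e[0],.114))
ms,s=snap("side","s15.png");print("side exp top/flange",proj(ms,[*b,.114]),proj(ms,[*b,.055]));hs=cv2.cvtColor(s,cv2.COLOR_BGR2HSV);ks=(hs[...,0]<25)&(hs[...,1]>60)&(hs[...,2]>120)
q=np.zeros(ks.shape,np.uint8);x,y=proj(ms,[*b,.085]).astype(int);q[y-18:y+18,x-10:x+10]=1
print([''.join('#' if t else '.' for t in (ks&(q>0))[j,x-10:x+10]) for j in range(y-18,y+18,3)],hs[y,x-8:x+9:2].tolist())
E
```

```text
[ 0.64111142 -0.01127737  0.28783901] [-3.14046883e+00  9.61144395e-05  1.38722961e+00] [-0.14  0.54  1.05 -0.    1.56  0.05]
((652.3489379882812, 64.47016906738281), (70.32766723632812, 139.96749877929688), 12.683995246887207) [0.66113189 0.02544633] [0.64356599 0.10349401]
pick top exp 301 93
((305.89044189453125, 108.02528381347656), (18.888198852539062, 29.156784057617188), 77.00537872314453) [0.64513376 0.09041552 0.114     ]
((301.0, 93.5), (17.0, 16.0), 90.0) [0.6432009  0.10319991 0.114     ]
side exp top/flange [276.97104838 251.35147904] [277.58895939 272.82772268]
['....................', '#...........#....#..', '.#........###....#..', '.#....##########....', '.....###############', '#####..#############', '#####.##############', '##########..........', '########............', '########............', '#######.............', '#######.............'] [[13, 180, 177], [12, 112, 130], [15, 114, 121], [15, 148, 129], [17, 100, 168], [19, 66, 227], [18, 67, 227], [17, 76, 234], [16, 85, 231]]
```

The pick hangs in its hole again (top at (301,93), as predicted). Next, the rack.

Request:
arm_command --moves '[[[-0.026, -0.01, -0.01], [0, 0, 0.15], 0.09], [[-0.052, -0.02, -0.02], [0, 0, 0.3], 0.09], [[-0.078, -0.031, -0.03], [0, 0, 0.45], 0.09], [[-0.105, -0.042, -0.036], [0, 0, 0.6], 0.09], [[-0.131, -0.052, -0.036], [0, 0, 0.745], 0.09]]'

```text
time: 39.65
tool_pos: [0.5657, -0.1321, 0.3255]
tool_rot: [3.14, -0.001, 0.635]
contact_force: [0.3, -0.3, 0.1]
opening: 0.0901
grip_force: 0.0
```

Request:
arm_command --moves '[[[-0.026, 0.01, -0.01], [0, 0, 0.15], 0.09], [[-0.052, 0.02, -0.02], [0, 0, 0.3], 0.09], [[-0.078, 0.031, -0.03], [0, 0, 0.45], 0.09], [[-0.105, 0.042, -0.036], [0, 0, 0.6], 0.09], [[-0.132, 0.051, -0.036], [0, 0, 0.745], 0.09]]'

```text
time: 40.15
tool_pos: [0.4905, -0.2522, 0.3614]
tool_rot: [3.141, -0.002, -0.11]
contact_force: [-0.2, 0.5, -0.9]
opening: 0.0903
grip_force: 0.0
```

Request:
arm_command --moves '[[[0, 0, 0], [0, 0, 0.15], 0.09], [[0, 0, 0], [0, 0, 0.29], 0.09], [[0, 0, 0], [0, 0, 0.29], 0.09], [[0, 0, 0], [0, 0, 0.29], 0.09], [[0, 0, 0], [0, 0, 0.29], 0.09]]'

```text
time: 40.65
tool_pos: [0.4909, -0.251, 0.3604]
tool_rot: [3.142, 0.0, -0.391]
contact_force: [0.2, -0.0, 0.6]
opening: 0.0896
grip_force: 0.0
```

```bash
python3 - <<'E'
from h import *
robot.read_camera("top");robot.read_camera("top")
m,im=snap("wrist","w16.png");o=robot.observe();p=o["tool_pos"];print(p,o["tool_rot"],o["qpos"])
np.savez("w16.npz",**m)
g=cv2.cvtColor(im,cv2.COLOR_BGR2GRAY)
k=(im.max(2)<60);k[262:]=0
for c in cv2.findContours(k.astype(np.uint8),0,1)[0]:
    r=cv2.minAreaRect(c)
    if max(r[1])>25 and min(r[1])<14:
        b=cv2.boxPoints(r);b=b if np.linalg.norm(b[0]-b[1])>np.linalg.norm(b[1]-b[2]) else np.roll(b,1,0)
        A=onz(m,(b[0]+b[3])/2,.006)[:2];B=onz(m,(b[1]+b[2])/2,.006)[:2];print("slot",np.round(r[0]),A.round(4),B.round(4),np.degrees(np.arctan2(*(B-A)[::-1])))
# rectify at z=.030 : 0.5 mm/px, up=+x, left=+y
x0,y0=.76,-.12;H=W=600;X,Y=np.meshgrid(np.arange(W),np.arange(H));px=np.stack([x0-Y*.0006,y0-X*.0006],-1)
def rectify(z):
    P=np.concatenate([px,np.full((H,W,1),z)],-1)@m["R"].T+m["t"];q=P[...,:2]/P[...,2:];q=q*(1+m["k1"]*(q**2).sum(-1,keepdims=True))
    return cv2.remap(im,(q[...,0]*m["fx"]+m["cx"]).astype(np.float32),(q[...,1]*m["fy"]+m["cy"]).astype(np.float32),1)
r=rectify(.03);cv2.imwrite("pics/r16.png",r)
E
```

```text
[ 0.49086793 -0.25107699  0.36041595] [ 3.14154096e+00  2.30013836e-05 -3.92456484e-01] [-6.11785098e-01  3.30578127e-01  1.17901518e+00 -5.55674215e-05
  1.63201055e+00  1.35146431e+00]
slot [307. 255.] [ 0.4045 -0.1684] [ 0.4172 -0.2229] -76.92583994130624
slot [358. 128.] [ 0.5411 -0.3121] [ 0.5705 -0.3601] -58.49399615352629
slot [330. 106.] [ 0.5835 -0.285 ] [ 0.6133 -0.3339] -58.613999848552226
slot [300.  83.] [ 0.6261 -0.2587] [ 0.656  -0.3081] -58.81567545711114
```

View pics/r16.png

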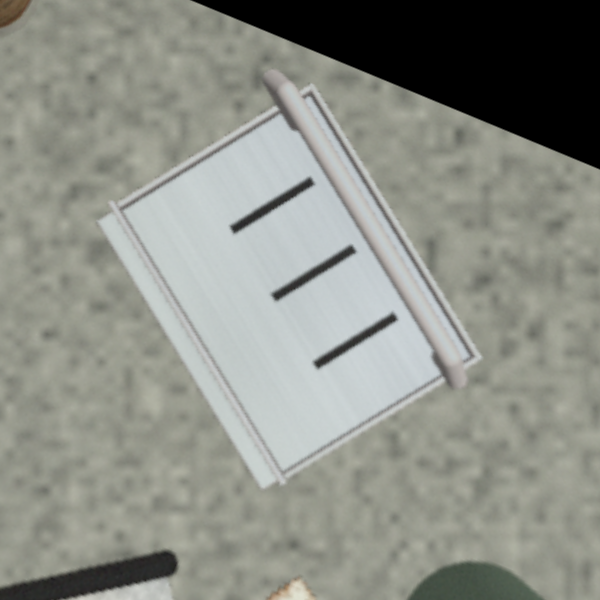

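The rectified view shows the front rim running from (113,204) to (283,482), the rail near (365,225), and slots at -58.6°. That puts rack_foot at about (0.567,-0.260) with yaw -58.6°. Before grasping the bar I'll test the tilted pose in free air above the rack.

Request:
arm_command --moves '[[[0.022, 0.0015, 0.02], [0, 0, 0.126], 0.09], [[0.045, 0.003, 0.04], [0, 0, 0.252], 0.09], [[0.067, 0.0045, 0.06], [0, 0, 0.378], 0.09], [[0.09, 0.006, 0.08], [0, 0, 0.504], 0.09], [[0.1125, 0.0075, 0.1], [0, 0, 0.63], 0.09]]'

```text
time: 41.3
tool_pos: [0.5926, -0.3017, 0.2595]
tool_rot: [3.142, -0.0, -1.028]
contact_force: [-0.1, 0.2, 0.8]
opening: 0.09
grip_force: 0.0
```

Request:
arm_command --moves '[[[0, 0, 0], [0, 0.131, 0], 0.09], [[0, 0, 0], [0, 0.262, 0], 0.09], [[0, 0, 0], [0, 0.393, 0], 0.09], [[0, 0, 0.02], [0, 0.524, 0], 0.09], [[0, 0, 0.04], [0, 0.524, 0], 0.09]]'

```text
time: 41.8
tool_pos: [0.5894, -0.2978, 0.218]
tool_rot: [3.139, -0.523, -1.018]
contact_force: [-0.1, 0.9, 0.2]
opening: 0.0901
grip_force: 0.0
```

```bash
python3 - <<'E'
from h import *
robot.read_camera("top");o=robot.observe();print(o["tool_pos"],o["tool_rot"],o["qpos"].round(3))
R=Rt.from_euler("xyz",o["tool_rot"]).as_matrix();print(R.round(3))
E
```

```text
[ 0.58880431 -0.29832462  0.21465508] [ 3.13591745 -0.51688366 -1.01860625] [-0.455  0.406  1.583 -0.406  0.749  2.378]
[[ 0.456 -0.853  0.254]
 [-0.74  -0.522 -0.424]
 [ 0.494  0.005 -0.869]]
```

Request:
arm_command --moves '[[[0, 0, 0], [0, 0.131, 0], 0.09], [[0, 0, 0], [0, 0.262, 0], 0.09], [[0, 0, 0], [0, 0.393, 0], 0.09], [[0, 0, 0], [0, 0.52, 0], 0.09], [[0, 0, 0], [0, 0.52, 0], 0.09]]'

```text
time: 42.35
tool_pos: [0.6143, -0.2778, 0.2571]
tool_rot: [-3.054, -0.831, -1.174]
contact_force: [-0.1, -1.0, 0.8]
opening: 0.0901
grip_force: 0.0
```

```bash
python3 - <<'E'
from h import *
robot.read_camera("top");o=robot.observe();print(o["tool_pos"],o["tool_rot"],o["qpos"].round(3))
R=Rt.from_euler("xyz",o["tool_rot"]).as_matrix();print(R.round(3))
E
```

```text
[ 0.61442153 -0.27920007  0.25843195] [-3.05025549 -0.83314416 -1.17895097] [-0.299  0.377  1.692 -0.995  0.653  3.103]
[[ 0.257 -0.895  0.366]
 [-0.622 -0.443 -0.646]
 [ 0.74  -0.061 -0.67 ]]
```

θ=30° is reachable, while 60° hits joint limits. So I'll grasp the bar with the tool tilted 30° back. Undoing the test tilt now.

Request:
arm_command --moves '[[[0, 0, -0.01], [0, -0.131, 0], 0.09], [[0, 0, -0.02], [0, -0.262, 0], 0.09], [[0, 0, -0.03], [0, -0.393, 0], 0.09], [[0, 0, -0.04], [0, -0.52, 0], 0.09], [[0, 0, -0.04], [0, -0.52, 0], 0.09]]'

```text
time: 42.9
tool_pos: [0.5993, -0.2565, 0.2858]
tool_rot: [-3.075, -0.314, -1.136]
contact_force: [1.0, -1.3, 0.4]
opening: 0.0898
grip_force: 0.0
```

```bash
python3 - <<'E'
from h import *
robot.read_camera("top");robot.read_camera("top");o=robot.observe();print(o["tool_pos"],o["tool_rot"],o["qpos"].round(3))
print(turn([np.pi,0,-1.023]),tool([.55,-.20,.33]))
E
```

```text
[ 0.59785146 -0.25542426  0.28196247] [-3.08075567 -0.31372042 -1.13464305] [-0.449  0.393  1.338 -0.164  1.132  2.296]
[-0.04276356 -0.31663634 -0.10114928] [-0.05218785  0.01582059 -0.06852264]
```

Request:
arm_command --moves '[[[-0.015, 0.005, -0.02], [-0.014, -0.105, -0.033], 0.09], [[-0.03, 0.01, -0.04], [-0.028, -0.21, -0.067], 0.09], [[-0.052, 0.016, -0.0685], [-0.043, -0.3166, -0.101], 0.09], [[-0.052, 0.016, -0.0685], [-0.043, -0.3166, -0.101], 0.09], [[-0.052, 0.016, -0.0685], [-0.043, -0.3166, -0.101], 0.09]]'

```text
time: 43.5
tool_pos: [0.5502, -0.1988, 0.3289]
tool_rot: [3.141, -0.001, -1.021]
contact_force: [-0.7, 0.5, -0.8]
opening: 0.09
grip_force: 0.0
```

```bash
python3 - <<'E'
from h import *
robot.read_camera("top");robot.read_camera("top");o=robot.observe();print(o["tool_pos"],o["tool_rot"],o["qpos"].round(3))
print(turn([np.pi,0,-.095]),tool([.45,.255,.33]))
E
```

```text
[ 0.54993901 -0.19831537  0.32862394] [ 3.14028976e+00  1.81178663e-03 -1.02010026e+00] [-0.477  0.406  1.15  -0.     1.587  2.114]
[ 3.70578259e-04  2.28334562e-03 -9.25098686e-01] [-0.43859536 -0.15204614 -0.00077952]
```

Request:
arm_command --moves '[[[-0.04, -0.014, 0], [0, 0, -0.09], 0.09], [[-0.08, -0.028, 0], [0, 0, -0.18], 0.09], [[-0.12, -0.042, 0], [0, 0, -0.27], 0.09], [[-0.16, -0.056, 0], [0, 0, -0.36], 0.09], [[-0.2, -0.07, 0], [0, 0, -0.45], 0.09]]'

```text
time: 44.1
tool_pos: [0.5042, 0.0101, 0.3299]
tool_rot: [-3.141, 0.001, -0.566]
contact_force: [1.1, 0.4, 0.4]
opening: 0.0901
grip_force: 0.0
```

Request:
arm_command --moves '[[[-0.031, -0.031, 0], [0, 0, -0.09], 0.09], [[-0.062, -0.062, 0], [0, 0, -0.18], 0.09], [[-0.093, -0.093, 0], [0, 0, -0.27], 0.09], [[-0.124, -0.124, 0], [0, 0, -0.36], 0.09], [[-0.155, -0.155, 0], [0, 0, -0.45], 0.09]]'

```text
time: 44.6
tool_pos: [0.4572, 0.2244, 0.3305]
tool_rot: [-3.14, 0.0, -0.116]
contact_force: [1.2, 0.1, -0.4]
opening: 0.0902
grip_force: 0.0
```

Request:
arm_command --moves '[[[-0.012, -0.031, 0], [0, 0, -0.025], 0.09], [[-0.012, -0.031, 0], [0, 0, -0.025], 0.09], [[-0.012, -0.031, 0], [0, 0, -0.025], 0.09], [[-0.012, -0.031, 0], [0, 0, -0.025], 0.09], [[-0.012, -0.031, 0], [0, 0, -0.025], 0.09]]'

```text
time: 45.1
tool_pos: [0.45, 0.254, 0.3316]
tool_rot: [-3.14, 0.001, -0.096]
contact_force: [0.1, 0.7, 0.4]
opening: 0.0901
grip_force: 0.0
```

```bash
python3 - <<'E'
from h import *
robot.read_camera("top");robot.read_camera("top")
m,im=snap("wrist","w17.png");o=robot.observe();p=o["tool_pos"];print(p,o["tool_rot"],o["qpos"].round(3))
c,b=bar(m,im,(320,150),.142);r=rect(m,c,.142);print(r,cv2.boundingRect(c));print(*b,sep="\n")
E
```

```text
[0.44995376 0.25431543 0.33188983] [-3.13914405e+00  8.69826711e-04 -9.57319456e-02] [0.364 0.267 1.343 0.003 1.532 2.031]
((514.36669921875, 266.503173828125), (60.17432403564453, 227.0294189453125), 84.55255126953125) (267, 19, 67, 243)
(318.5, 253.8, 5.9, np.float64(0.4078), np.float64(0.2606))
(299.5, 253.8, 5.9, np.float64(0.4097), np.float64(0.2805))
(302.6, 202.6, 12.2, np.float64(0.4633), np.float64(0.2713))
(302.2, 172.2, 12.5, np.float64(0.4935), np.float64(0.2684))
(301.5, 140.5, 13.0, np.float64(0.5236), np.float64(0.2658))
(301.3, 107.5, 13.6, np.float64(0.5535), np.float64(0.2627))
(317.7, 43.3, 7.8, np.float64(0.6064), np.float64(0.2419))
(295.5, 43.5, 7.9, np.float64(0.6082), np.float64(0.2619))
```

Request:
arm_command --moves '[[[0.01, -0.004, 0.01], [0, -0.115, 0], 0.075], [[0.02, -0.008, 0.03], [0, -0.23, 0], 0.075], [[0.03, -0.012, 0.05], [0, -0.345, 0], 0.072], [[0.04, -0.016, 0.07], [0, -0.45, 0], 0.072], [[0.0475, -0.0182, 0.082], [0, -0.5236, 0], 0.072]]'

```text
time: 45.75
tool_pos: [0.4994, 0.2681, 0.2475]
tool_rot: [-3.14, 0.531, -0.095]
contact_force: [0.6, -1.0, 0.1]
opening: 0.0719
grip_force: 0.0
```

Request:
arm_command --moves '[[[0, 0, 0], [0, 0, 0], 0.072], [[0, 0, 0], [0, 0, 0], 0.072], [[0, 0, 0], [0, 0, 0], 0.072], [[0, 0, 0], [0, 0, 0], 0.072], [[0, 0, 0], [0, 0, 0], 0.072]]'

```text
time: 46.25
tool_pos: [0.4981, 0.2693, 0.2517]
tool_rot: [-3.137, 0.521, -0.091]
contact_force: [-0.6, 0.5, -0.1]
opening: 0.0721
grip_force: 0.0
```

```bash
python3 - <<'E'
from h import *
for i in range(2):
    robot.read_camera("top");o=robot.observe();print(o["tool_pos"],o["tool_rot"],o["qpos"].round(3),o["opening"])
print(turn([np.pi,.5236,-.095]),tool([.499,.2679,.165]),tool([.499,.2679,.115]))
E
```

```text
[0.49820099 0.26924867 0.25139778] [-3.13767092  0.52199525 -0.0915585 ] [0.26  0.699 0.969 0.191 1.961 1.952] 0.07186005677459589
[0.49824745 0.26920524 0.2510621 ] [-3.13790248  0.5226386  -0.09177997] [0.26  0.7   0.969 0.191 1.961 1.952] 0.07212795539145284
[-0.00208149 -0.00095625  0.00279117] [0.04371246 0.00150435 0.07413442] [0.06867088 0.00166423 0.11745938]
```

Request:
arm_command --moves '[[[0.011, 0.0004, 0.0185], [0, 0, 0.001], 0.072], [[0.022, 0.0008, 0.037], [0, 0, 0.002], 0.072], [[0.033, 0.0012, 0.055], [0, 0, 0.003], 0.072], [[0.0437, 0.0015, 0.0741], [0, 0, 0.003], 0.072], [[0.0437, 0.0015, 0.0741], [0, 0, 0.003], 0.072]]'

```text
time: 46.85
tool_pos: [0.4977, 0.2673, 0.1616]
tool_rot: [3.14, 0.529, -0.097]
contact_force: [0.5, -0.4, 0.3]
opening: 0.0721
grip_force: 0.0
```

Request:
arm_command --moves '[[[0.006, 0, 0.0105], [0, 0, 0], 0.072], [[0.012, 0, 0.021], [0, 0, 0], 0.072], [[0.018, 0, 0.0315], [0, 0, 0], 0.072], [[0.0245, 0, 0.0425], [0, 0, 0], 0.072], [[0.0245, 0, 0.0425], [0, 0, 0], 0.072]]'

```text
time: 47.35
tool_pos: [0.4981, 0.2675, 0.1128]
tool_rot: [3.141, 0.528, -0.097]
contact_force: [0.9, -1.1, 0.4]
opening: 0.0719
grip_force: 0.0
```

```bash
python3 - <<'E'
from h import *
robot.read_camera("top");o=robot.observe();print(o["tool_pos"],o["tool_rot"],o["contact_force"],o["opening"])
E
```

```text
[0.49850467 0.26761605 0.1138605 ] [-3.14125876  0.52676314 -0.0964727 ] [ 0.27540646  0.04893743 -0.2261963 ] 0.0722536903489343
```

Request:
arm_command --moves '[[[0, 0, 0], [0, 0, 0], 0.066], [[0, 0, 0], [0, 0, 0], 0.061], [[0, 0, 0], [0, 0, 0], 0.05], [[0, 0, 0], [0, 0, 0], 0.05], [[0, 0, 0], [0, 0, 0], 0.05]]' --squeeze 25

```text
time: 47.9
tool_pos: [0.4993, 0.2679, 0.1154]
tool_rot: [-3.14, 0.524, -0.096]
contact_force: [1.2, 1.2, 2.4]
opening: 0.0597
grip_force: 25.0
```

Request:
arm_command --moves '[[[0, 0, 0], [0, 0, 0], 0.05], [[0, 0, 0], [0, 0, 0], 0.05], [[0, 0, 0], [0, 0, 0], 0.05], [[0, 0, 0], [0, 0, 0], 0.05], [[-0.005, 0, -0.0087], [0, 0, 0], 0.05]]' --squeeze 55

```text
time: 48.4
tool_pos: [0.4982, 0.2672, 0.1232]
tool_rot: [3.14, 0.528, -0.097]
contact_force: [-0.4, 0.1, -6.5]
opening: 0.0599
grip_force: 55.0
```

Request:
arm_command --moves '[[[-0.01, 0, -0.0173], [0, 0, 0], 0.05], [[-0.025, 0, -0.0433], [0, 0, 0], 0.05], [[-0.045, 0, -0.078], [0, 0, 0], 0.05], [[-0.065, 0, -0.1126], [0, 0, 0], 0.05], [[-0.085, 0, -0.1472], [0, 0, 0], 0.05]]'

```text
time: 48.9
tool_pos: [0.4988, 0.2672, 0.2955]
tool_rot: [3.141, 0.526, -0.097]
contact_force: [1.1, 0.7, -4.8]
opening: 0.0597
grip_force: 55.0
```

```bash
python3 - <<'E'
from h import *
robot.read_camera("top");mt,t=snap("top","t18.png");o=robot.observe();print(o["tool_pos"],o["tool_rot"],o["contact_force"],o["torque"],o["opening"],o["qpos"].round(2))
m,im=snap("wrist","w18.png");z=o["tool_pos"][2]+.027;c,b=bar(m,im,(320,150),z);print(rect(m,c,z),cv2.boundingRect(c));print(*b,sep="\n")
print(turn([np.pi,0.5236,-1.023])) 
E
```

```text
[0.50023091 0.26771103 0.29972282] [-3.13704081  0.51607242 -0.09421507] [-0.31990345  1.48703647 -5.1290449 ] [ 0.0289573  -0.80591572 -0.01547273] 0.05955413607147226 [0.26 0.68 0.87 0.2  2.07 1.98]
((585.3258666992188, 255.95034790039062), (54.07148361206055, 73.11122131347656), 84.58704376220703) (193, 0, 289, 262)
(320.6, 249.0, 38.8, np.float64(0.555), np.float64(0.262))
(395.3, 73.7, 34.4, np.float64(0.6073), np.float64(0.2409))
(301.2, 74.2, 33.0, np.float64(0.6091), np.float64(0.2609))
(266.9, 7.3, 70.2, np.float64(0.6218), np.float64(0.2657))
[ 0.46001697 -0.00229052  0.80397402]
```

Request:
arm_command --moves '[[[0, 0, 0], [0, 0.1, 0], 0.05], [[0, 0, 0], [0, 0.21, 0], 0.05], [[0, 0, 0], [0, 0.32, 0], 0.05], [[0, 0, 0], [0, 0.43, 0], 0.05], [[0, 0, 0], [0, 0.5236, 0], 0.05]]'

```text
time: 49.55
tool_pos: [0.4977, 0.267, 0.2921]
tool_rot: [3.14, 0.002, -0.096]
contact_force: [-0.5, 0.5, -5.4]
opening: 0.0598
grip_force: 55.0
```

Request:
arm_command --moves '[[[0.003, 0.02, 0], [0, 0, 0.04], 0.05], [[0.008, 0.053, 0], [0, 0, 0.1], 0.05], [[0.014, 0.086, 0], [0, 0, 0.17], 0.05], [[0.019, 0.119, 0], [0, 0, 0.24], 0.05], [[0.0247, 0.1534, 0], [0, 0, 0.31], 0.05]]'

```text
time: 50.05
tool_pos: [0.5071, 0.1112, 0.2914]
tool_rot: [3.139, 0.007, -0.409]
contact_force: [0.7, -1.1, -5.6]
opening: 0.0599
grip_force: 55.0
```

Request:
arm_command --moves '[[[0.014, 0.0277, 0], [0, 0, 0.062], 0.05], [[0.028, 0.0554, 0], [0, 0, 0.124], 0.05], [[0.042, 0.0831, 0], [0, 0, 0.186], 0.05], [[0.056, 0.1108, 0], [0, 0, 0.248], 0.05], [[0.0703, 0.1385, 0], [0, 0, 0.31], 0.05]]'

```text
time: 50.55
tool_pos: [0.517, -0.0435, 0.2912]
tool_rot: [3.138, 0.008, -0.719]
contact_force: [0.9, -0.4, -6.2]
opening: 0.0596
grip_force: 55.0
```

Request:
arm_command --moves '[[[0.026, 0.026, 0], [0, 0, 0.077], 0.05], [[0.052, 0.052, 0], [0, 0, 0.154], 0.05], [[0.075, 0.075, 0], [0, 0, 0.231], 0.05], [[0.095, 0.095, 0], [0, 0, 0.308], 0.05], [[0.1046, 0.1052, 0], [0, 0, 0.308], 0.05]]'

```text
time: 51.05
tool_pos: [0.527, -0.1924, 0.2907]
tool_rot: [3.137, 0.007, -1.028]
contact_force: [0.0, 0.5, -6.6]
opening: 0.0597
grip_force: 55.0
```

```bash
python3 - <<'E'
from h import *
robot.read_camera("top");robot.read_camera("top");o=robot.observe();print(o["tool_pos"],o["tool_rot"],o["contact_force"],o["torque"],o["opening"],o["qpos"].round(2))
print(turn([np.pi,-.5236,-1.023]))
E
```

```text
[ 0.52735867 -0.19174237  0.29149205] [ 3.13818802  0.00590763 -1.02541136] [-0.55643645  0.67863272 -6.4485583 ] [ 0.15422554 -0.02699843  0.04118485] 0.05986472849374324 [-0.49  0.37  1.3   0.    1.48  2.11]
[ 0.0039492   0.52951096 -0.00145709]
```

Request:
arm_command --moves '[[[0.025, 0, 0.01], [0.001, 0.1, 0], 0.05], [[0.05, 0, 0.025], [0.002, 0.21, 0], 0.05], [[0.078, 0.0005, 0.04], [0.003, 0.32, 0], 0.05], [[0.105, 0.001, 0.06], [0.004, 0.43, 0], 0.05], [[0.132, 0.0014, 0.08], [0.005, 0.53, -0.001], 0.05]]'

```text
time: 51.65
tool_pos: [0.5956, -0.302, 0.2123]
tool_rot: [-3.137, -0.529, -1.021]
contact_force: [-1.1, -1.6, -6.2]
opening: 0.0596
grip_force: 55.0
```

Request:
arm_command --moves '[[[0, 0, 0], [0, 0.04, 0], 0.05], [[0, 0, 0], [0, 0.087, 0], 0.05], [[0, 0, 0], [0, 0.087, 0], 0.05], [[0, 0, 0], [0, 0.087, 0], 0.05], [[0, 0, 0], [0, 0.087, 0], 0.05]]'

```text
time: 52.15
tool_pos: [0.5959, -0.3035, 0.2141]
tool_rot: [-3.136, -0.614, -1.025]
contact_force: [0.5, -0.1, -5.3]
opening: 0.0595
grip_force: 55.0
```

```bash
python3 - <<'E'
from h import *
robot.read_camera("top");ms,s=snap("side","s19.png");o=robot.observe();print(o["tool_pos"],o["tool_rot"],o["contact_force"],o["torque"],o["opening"],o["qpos"].round(2))
print(turn([np.pi,-.611,-1.0228]));print(tool([.5947,-.3053,.135]))
E
```

```text
[ 0.59595406 -0.30399238  0.21437367] [-3.1360312  -0.6152451  -1.02563855] [-0.20924455  0.35199341 -5.13537907] [0.90536345 0.48896612 0.01231063] 0.05985619743917375 [-0.44  0.4   1.64 -0.56  0.64  2.53]
[-0.00392807 -0.00425154 -0.00230971]
[-0.0454292   0.00211231  0.06507832]
```

Request:
arm_command --moves '[[[-0.0114, 0.0005, 0.0163], [-0.001, -0.001, -0.0005], 0.05], [[-0.0227, 0.001, 0.0325], [-0.002, -0.002, -0.001], 0.05], [[-0.0341, 0.0016, 0.0488], [-0.003, -0.003, -0.002], 0.05], [[-0.0454, 0.0021, 0.0651], [-0.004, -0.004, -0.002], 0.05], [[-0.0454, 0.0021, 0.0651], [-0.004, -0.004, -0.002], 0.05]]'

```text
time: 52.75
tool_pos: [0.5929, -0.305, 0.1314]
tool_rot: [3.137, -0.606, -1.021]
contact_force: [-0.6, -1.0, -6.1]
opening: 0.0598
grip_force: 55.0
```

```bash
python3 - <<'E'
from h import *
for i in range(3): robot.read_camera("top")
o=robot.observe();print(o["tool_pos"],o["tool_rot"],o["contact_force"],o["torque"],o["qpos"].round(2))
R=Rt.from_euler("xyz",o["tool_rot"]).as_matrix();p=o["tool_pos"]
# bar axes in tool frame: tool tilted -30 about y at grasp
c,s=np.cos(np.pi/6),np.sin(np.pi/6);U=R@[c,0,-s];N=R@[-s,0,-c];W=R@[0,1,0]
print("U",U.round(3),"slope",np.degrees(np.arcsin(U[2])),"yaw",np.degrees(np.arctan2(U[1],U[0])))
cen=p+.0095*U+.0133*N;F=np.array([.567,-.260,.006]);e=np.array([.521,-.8535,0])
fb=cen-.12*U-.014*N;ff=cen-.12*U+.014*N
for n,x in(("footback",fb),("footfront",ff)): print(n,((x-F)@e).round(4),x[2].round(4))
q=F+.079*e+[0,0,.1275];print("rail dist behind back",-(q-fb)@N-.005)
print(tool([p[0],p[1],p[2]-(fb[2]-.007)]))
E
```

```text
[ 0.59531671 -0.30582212  0.13602987] [-3.14053076 -0.61310677 -1.02361184] [ 0.55307653  0.30401615 -4.81485124] [9.02354923e-01 4.34842149e-01 2.19643918e-04] [-0.44  0.51  1.73 -0.73  0.49  2.74]
U [ 0.218 -0.359  0.907] slope 65.12839890026308 yaw -58.720968040546815
footback 0.008 0.0355
footfront -0.0174 0.0473
rail dist behind back 0.018164510891227247
[-1.63900392e-02  2.47379248e-05  2.32960733e-02]
```

Request:
arm_command --moves '[[[-0.0035, 0, 0.005], [0, 0, 0], 0.05], [[-0.007, 0, 0.01], [0, 0, 0], 0.05], [[-0.0105, 0, 0.015], [0, 0, 0], 0.05], [[-0.0135, 0, 0.0192], [0, 0, 0], 0.05], [[-0.0135, 0, 0.0192], [0, 0, 0], 0.05]]'

```text
time: 53.4
tool_pos: [0.594, -0.3051, 0.1099]
tool_rot: [3.14, -0.61, -1.022]
contact_force: [0.3, -0.3, -5.2]
opening: 0.0594
grip_force: 55.0
```

Request:
arm_command --moves '[[[-0.0008, 0, 0.0011], [0, 0, 0], 0.05], [[-0.0015, 0, 0.0022], [0, 0, 0], 0.05], [[-0.0022, 0, 0.0033], [0, 0, 0], 0.05], [[-0.003, 0, 0.0043], [0, 0, 0], 0.05], [[-0.003, 0, 0.0043], [0, 0, 0], 0.05]]'

```text
time: 53.9
tool_pos: [0.5948, -0.3055, 0.1065]
tool_rot: [-3.141, -0.612, -1.023]
contact_force: [-0.3, 0.2, -2.9]
opening: 0.0595
grip_force: 55.0
```

```bash
cat > chk.py <<'E'
from h import *
for i in range(2): robot.read_camera("top")
o=robot.observe();print(o["tool_pos"],o["tool_rot"],o["contact_force"],o["torque"],o["qpos"].round(2),o["opening"])
R=Rt.from_euler("xyz",o["tool_rot"]).as_matrix();p=o["tool_pos"]
c,s=np.cos(np.pi/6),np.sin(np.pi/6);U=R@[c,0,-s];N=R@[-s,0,-c]
cen=p+.0095*U+.0133*N;F=np.array([.567,-.260,.006]);e=np.array([.521,-.8535,0])
fb=cen-.12*U-.014*N;ff=cen-.12*U+.014*N
print("slope",np.degrees(np.arcsin(U[2])))
for n,x in(("footback",fb),("footfront",ff)): print(n,((x-F)@e).round(4),x[2].round(4))
q=F+.079*e+[0,0,.1275];print("rail gap",-(q-fb)@N-.005)
E
python3 chk.py
```

```text
[ 0.59478106 -0.30550292  0.10650547] [-3.14144499 -0.61229427 -1.02304545] [ 0.53716553  0.70021436 -3.16580246] [ 0.6645504   0.47652072 -0.00140452] [-0.44  0.55  1.75 -0.83  0.44  2.85] 0.059455073022580705
slope 65.08187668629233
footback 0.0074 0.006
footfront -0.018 0.0178
rail gap 0.00621871483523945
```

Request:
arm_command --moves '[[[0.0005, 0, 0.0008], [0, -0.009, 0], 0.05], [[0.001, 0, 0.0017], [0, -0.018, 0], 0.05], [[0.0014, 0, 0.0025], [0, -0.027, 0], 0.05], [[0.0019, 0, 0.0033], [0, -0.035, 0], 0.05], [[0.0019, 0, 0.0033], [0, -0.035, 0], 0.05]]'

```text
time: 54.5
tool_pos: [0.5966, -0.3086, 0.1048]
tool_rot: [-3.141, -0.577, -1.024]
contact_force: [-0.2, -0.2, -1.5]
opening: 0.0594
grip_force: 55.0
```

```bash
python3 chk.py
```

```text
[ 0.59660053 -0.30849034  0.10482581] [-3.14135486 -0.57743901 -1.02313302] [-0.12753851 -0.62878098 -1.4240129 ] [ 0.52271284  0.40287773 -0.06233801] [-0.45  0.56  1.72 -0.72  0.47  2.73] 0.05987784526125331
slope 63.08481650263983
footback 0.0074 0.006
footfront -0.0176 0.0187
rail gap 0.001101937767945399
```

Request:
arm_command --moves '[[[0.0006, 0, 0.001], [0, -0.01, 0], 0.05], [[0.0006, 0, 0.001], [0, -0.01, 0], 0.05], [[0.0006, 0, 0.001], [0, -0.01, 0], 0.06], [[0.0006, 0, 0.001], [0, -0.01, 0], 0.062], [[0.0006, 0, 0.001], [0, -0.01, 0], 0.066]]'

```text
time: 55.1
tool_pos: [0.5974, -0.3094, 0.1044]
tool_rot: [-3.141, -0.568, -1.023]
contact_force: [0.4, 0.2, -0.7]
opening: 0.0646
grip_force: 0.0
```

Request:
arm_command --moves '[[[0, 0, 0], [0, 0, 0], 0.072], [[0, 0, 0], [0, 0, 0], 0.08], [[0, 0, 0], [0, 0, 0], 0.085], [[0, 0, -0.005], [0, 0, 0], 0.085], [[0, 0, -0.015], [0, 0, 0], 0.085]]'

```text
time: 55.6
tool_pos: [0.5923, -0.3022, 0.1162]
tool_rot: [3.141, -0.565, -1.023]
contact_force: [-0.4, 0.4, 0.3]
opening: 0.0852
grip_force: 0.0
```

Request:
arm_command --moves '[[[0, 0, -0.02], [0, 0, 0], 0.085], [[0, 0, -0.05], [0, 0, 0], 0.085], [[0, 0, -0.08], [0, 0, 0], 0.085], [[0, 0, -0.11], [0, 0, 0], 0.085], [[0, 0, -0.14], [0, 0, 0], 0.085]]'

```text
time: 56.1
tool_pos: [0.553, -0.2371, 0.2364]
tool_rot: [-3.141, -0.567, -1.023]
contact_force: [-0.5, -0.3, 0.4]
opening: 0.0852
grip_force: 0.0
```

```bash
python3 - <<'E'
from h import *
robot.read_camera("top");m,im=snap("wrist","w20.png");o=robot.observe();print(o["time"],o["tool_pos"],o["tool_rot"],o["contact_force"])
F=np.array([.567,-.260,.006]);e=np.array([.521,-.8535,0]);f=np.array([.8535,.521,0])
ph=np.radians(62.6);U=np.cos(ph)*e+[0,0,np.sin(ph)];N=-np.sin(ph)*e+[0,0,np.cos(ph)]
C=F+.0074*e+.12*U+.014*N
g=cv2.cvtColor(im,cv2.COLOR_BGR2HSV)
w=((im.max(2)>185)&(g[...,1]<60)).astype(np.uint8)
for nm,s,y in(("top",.12,0),("foot",-.12,0),("L",0,.03),("R",0,-.03)): print(nm,proj(m,C+s*U+y*f+.014*N).round(1))
# bores: actual vs expected
kk=((im.max(2)<150)).astype(np.uint8)
for s in(-.045,-.015,.015,.045):
    u,v=proj(m,C+s*U+.014*N);u0,v0=int(u),int(v)
    if 20<v0<460 and 20<u0<620:
        p=im[v0-20:v0+20,u0-20:u0+20].max(2);ys,xs=np.where(p<np.percentile(p,90)-40);print("bore",s,(round(u,1),round(v,1)),"seen",xs.mean()+u0-20,ys.mean()+v0-20,len(xs))
mt,t=snap("top","t20.png");ms,s_=snap("side","s20.png")
for n,mm,ii in(("top",mt,t),("side",ms,s_)):
    for nm,X in(("top",C+.12*U+.014*N),("mid",C+.014*N),("foot",C-.12*U+.014*N)):
        u,v=proj(mm,X);print(n,nm,u.round(1),v.round(1),ii[int(round(v)),int(round(u))])
h=cv2.cvtColor(t,cv2.COLOR_BGR2HSV);w=((t.max(2)>190)&(h[...,1]<45)).astype(np.uint8);w[:, :380]=0;w[:170]=0;w[290:]=0;c=blob(w,None,30);print(cv2.minAreaRect(c))
E
```

```text
56.2 [ 0.55454992 -0.23698383  0.23972817] [-3.13595615 -0.57235201 -1.02418876] [ 0.2105484   0.19279216 -0.68957079]
top [321.6  99.4]
foot [321.9 314. ]
L [287.2 236.7]
R [356.4 236.7]
bore -0.045 (np.float64(321.8), np.float64(270.3)) seen 319.6223404255319 271.7828014184397 1128
bore -0.015 (np.float64(321.8), np.float64(248.7)) seen 319.2507645259939 247.69215086646278 981
bore 0.015 (np.float64(321.7), np.float64(223.9)) seen 319.33129459734965 222.36595310907236 981
bore 0.045 (np.float64(321.7), np.float64(195.3)) seen 319.55069582504973 193.61133200795229 1006
top top 457.1 205.0 [121 135 142]
top mid 431.0 218.7 [144 160 169]
top foot 408.1 230.8 [47 51 53]
side top 301.5 161.7 [123 147 161]
side mid 309.9 199.1 [158 185 200]
side foot 318.4 236.7 [105 114 123]
((461.3652038574219, 203.58428955078125), (19.185962677001953, 5.299989700317383), 57.9946174621582)
```

Request:
arm_command --moves '[[[-0.01, 0, -0.03], [0, 0, 0], 0.085], [[-0.02, 0, -0.06], [0, 0, 0], 0.085], [[-0.03, 0, -0.08], [0, 0, 0], 0.085], [[-0.03, 0, -0.08], [0, 0, 0], 0.085], [[-0.03, 0, -0.08], [0, 0, 0], 0.085]]'

```text
time: 56.8
tool_pos: [0.518, -0.1801, 0.285]
tool_rot: [3.14, -0.566, -1.022]
contact_force: [-1.0, 0.7, -0.2]
opening: 0.085
grip_force: 0.0
```

Request:
arm_command --moves '[[[0, 0, 0], [0, 0, 0], 0.085], [[0, 0, 0], [0, 0, 0], 0.085], [[0, 0, 0], [0, 0, 0], 0.085], [[0, 0, 0], [0, 0, 0], 0.085], [[0, 0, 0], [0, 0, 0], 0.085]]'

```text
time: 57.3
tool_pos: [0.5181, -0.1801, 0.2858]
tool_rot: [3.141, -0.566, -1.023]
contact_force: [-0.1, 0.0, -0.3]
opening: 0.085
grip_force: 0.0
```

```bash
python3 - <<'E'
from h import *
m,im=snap("wrist","w21.png");o=robot.observe();print(o["time"],o["tool_pos"],o["tool_rot"])
F=np.array([.567,-.260,.006]);e=np.array([.521,-.8535,0]);f=np.array([.8535,.521,0])
ph=np.radians(62.6);U=np.cos(ph)*e+[0,0,np.sin(ph)];N=-np.sin(ph)*e+[0,0,np.cos(ph)];C=F+.0074*e+.12*U+.014*N
print("exp corners",[proj(m,C+s*U+y*f+.014*N).round(1).tolist() for s,y in((.12,.03),(.12,-.03),(-.12,-.03),(-.12,.03))])
h=cv2.cvtColor(im,cv2.COLOR_BGR2HSV);v=im.astype(int)
w=((im.max(2)>150)&(v[...,2]-v[...,0]>6)&(h[...,1]<60)).astype(np.uint8);w[268:]=0;w=cv2.morphologyEx(w,cv2.MORPH_OPEN,np.ones((5,5)))
u0,v0=proj(m,C+.06*U+.014*N)
c=blob(w,(u0,v0),400);print("seen",cv2.boundingRect(c),cv2.minAreaRect(c))
g=cv2.GaussianBlur(cv2.cvtColor(im,cv2.COLOR_BGR2GRAY),(5,5),1)
print("bores exp",[(s,proj(m,C+s*U+.014*N).round(1).tolist()) for s in(-.045,-.015,.015,.045)])
k=(cv2.fillConvexPoly(np.zeros(g.shape,np.uint8),cv2.convexHull(c),1)>0)&(w==0)
for q in cv2.findContours(k.astype(np.uint8),0,1)[0]:
    if cv2.contourArea(q)>60: print("hole",cv2.minEnclosingCircle(q))
ms,s=snap("side","s21.png");s0=cv2.imread("pics/s20.png");mt,t=snap("top");t0=cv2.imread("pics/t20.png")
x0,y0=270,140;print("side diff",cv2.absdiff(s,s0)[140:250,285:340].mean())
# tools and inserts still in place
print("rodtop",t[tuple(proj(mt,[.661,.0255,.15]).round().astype(int)[::-1])],"rod",proj(mt,[.661,.0255,.15]))
hs=cv2.cvtColor(t,cv2.COLOR_BGR2HSV);kk=(hs[...,0]>5)&(hs[...,0]<28)&(hs[...,1]>130)&(hs[...,2]>60);print("bowl",rect(mt,blob(kk,(243,245)),.114))
kb=(hs[...,0]<20)&(hs[...,1]>90)&(hs[...,2]>60);print("block",rect(mt,blob(kb,(312,200),60),.05))
x,y,ww,hh=cv2.boundingRect(blob(kk,(243,245)));G=t[y+12:y+hh-12,x+12:x+ww-12];ks=(cv2.cvtColor(G,cv2.COLOR_BGR2HSV)[...,1]<110).astype(np.uint8)
print("inserts",[(cv2.boundingRect(q),cv2.contourArea(q)) for q in cv2.findContours(ks,0,1)[0]])
E
```

```text
57.35 [ 0.51804688 -0.18001637  0.28592132] [ 3.14118318 -0.56633604 -1.02302159]
exp corners [[281.9, 67.9], [356.5, 67.9], [342.9, 263.7], [296.5, 263.7]]
seen (283, 56, 88, 206) ((326.5, 158.5), (205.0, 87.0), 90.0)
bores exp [(-0.045, [319.6, 220.6]), (-0.015, [319.5, 199.9]), (0.015, [319.5, 176.7]), (0.045, [319.4, 150.6])]
hole ((320.5, 148.0), 12.855060577392578)
hole ((349.5, 186.0), 69.14668273925781)
hole ((339.2826232910156, 92.71739196777344), 8.208449363708496)
hole ((315.3461608886719, 92.38461303710938), 8.088456153869629)
hole ((363.3119201660156, 96.55963134765625), 21.506820678710938)
hole ((295.0, 158.0), 91.13735961914062)
side diff 13.397355371900826
rodtop [ 67 102 133] rod [324.19612884 192.15317709]
bowl ((508.61370849609375, 265.6973876953125), (170.67613220214844, 169.480224609375), 84.15132141113281)
block ((675.990234375, 46.134456634521484), (70.85295867919922, 137.43426513671875), 11.425294876098633)
inserts [((14, 21, 8, 8), 39.0), ((11, 4, 8, 7), 29.0)]
```

The bar leans as predicted and both inserts are in the bowl, but the block has been knocked aside by about 3 cm. Checking that both tools still stand in it.

```bash
python3 - <<'E'
from h import *
mt,t=snap("top","t22.png");ms,s=snap("side","s22.png")
c=np.array([.676,.0461]);d=np.array([-.198,.980]);rod=c-.04*d;pk=c+.04*d
def dk(i,m,X,r):
    u,v=proj(m,X).astype(int);k=np.zeros(i.shape[:2],np.uint8);k[v-r:v+r,u-r:u+r]=(i[v-r:v+r,u-r:u+r].max(2)<65);q=blob(k,(u,v),8);return proj(m,X).round(1),cv2.minAreaRect(q)
print("top rod",dk(t,mt,[*rod,.12],12));print("side rod",dk(s,ms,[*rod,.12],18), "ends",proj(ms,[*rod,.15]),proj(ms,[*rod,.09]))
for n,m,i in(("top",mt,t),("side",ms,s)):
    u,v=proj(m,[*pk,.114 if n=="top" else .085]);h=cv2.cvtColor(i,cv2.COLOR_BGR2HSV);u0,v0=int(round(u)),int(round(v));r=12
    w=h[v0-r:v0+r,u0-r:u0+r];k=((w[...,0]>10)&(w[...,0]<26)&(w[...,1]>40)&(w[...,1]<118)&(w[...,2]>(150 if n=="top" else 170))).astype(np.uint8)
    print(n,"pick exp",u,v,[(cv2.boundingRect(q),) for q in cv2.findContours(k,0,1)[0] if cv2.contourArea(q)>4],(u0-r,v0-r));print('\n'.join(''.join('#' if x else '.' for x in row) for row in k))
E
```

```text
top rod (array([330. , 185.9]), ((330.0, 185.5), (9.0, 8.0), 90.0))
side rod (array([266. , 234.9]), ((264.0, 234.99998474121094), (20.37665557861328, 9.262116432189941), 85.91438293457031)) ends [265.61267063 224.20359773] [266.38348969 245.34053786]
top pick exp 303.72317326499603 191.35361283922254 [((11, 9, 5, 4),)] (292, 179)
........................
........................
........................
........................
........................
........................
........................
........................
........................
............###.........
...........#####........
...........#####........
............###.........
........................
........................
.................#......
........................
........................
............#...........
........................
........................
........................
........................
........................
side pick exp 268.5199850172232 258.90245790341385 [((21, 8, 3, 13),), ((15, 0, 9, 6),), ((0, 0, 4, 9),)] (257, 247)
###........#.....#######
###..#.....##....#######
###..#......#...######..
###............#######..
###............##.......
.##............###......
###.....................
###............#####....
####.................#..
.....................###
.....................###
.....................###
......................##
......................##
......................##
......................##
......................##
.......................#
.......................#
.......................#
.......................#
........................
........................
........................
```

```bash
python3 - <<'E'
from h import *
for f,a,b in(("top0.png",(325,194),(299,202)),("t22.png",(330,186),(305,190))):
    i=cv2.imread("pics/"+f);h=cv2.cvtColor(i,cv2.COLOR_BGR2HSV)
    q=blob(i.max(2)<65,a,8);M=cv2.moments(q);print(f,"rod",M["m10"]/M["m00"],M["m01"]/M["m00"])
    r=12;w=i[b[1]-r:b[1]+r,b[0]-r:b[0]+r].max(2).astype(float);w=h[b[1]-r:b[1]+r,b[0]-r:b[0]+r,1]
    k=((w<105)&(h[b[1]-r:b[1]+r,b[0]-r:b[0]+r,2]>120)&(h[b[1]-r:b[1]+r,b[0]-r:b[0]+r,1]>55)).astype(np.uint8)
    for c in cv2.findContours(k,0,1)[0]:
        if cv2.contourArea(c)>3: M=cv2.moments(c);print("  pick?",M["m10"]/M["m00"]+b[0]-r,M["m01"]/M["m00"]+b[1]-r,M["m00"])
    kb=(h[...,0]<20)&(h[...,1]>90)&(h[...,2]>60);print(cv2.minAreaRect(blob(kb,b,60)))
# side view strip of pick, saturation map now and before
for f,c in(("s15.png",(277,262)),("s22.png",(268,259))):
    h=cv2.cvtColor(cv2.imread("pics/"+f),cv2.COLOR_BGR2HSV);print(f);print('\n'.join(' '.join('%3d'%x for x in h[y,c[0]-14:c[0]+15:2,1]) for y in range(c[1]-20,c[1]+22,3)))
E
```

```text
top0.png rod 324.5192307692308 194.11217948717947
  pick? 298.2323232323232 200.44444444444446 16.5
  pick? 287.6666666666667 194.76190476190476 3.5
  pick? 298.8 191.1 5.0
((311.0824890136719, 200.0913543701172), (22.438175201416016, 44.143672943115234), 77.6609115600586)
t22.png rod 329.8228228228228 185.13513513513513
  pick? 304.3047619047619 189.97142857142856 17.5
((316.15386962890625, 191.7692413330078), (22.749473571777344, 44.32224655151367), 78.69007110595703)
s15.png
 59  59  62  60  36  28  68  48  61  52  40  40  38  35  36
 58  59  62  48  32  51  27  49  65  58  59  52  44  33  37
 59  60  60  59  62  10  56  63  58  56  58  58  62  54  39
 58  59  59  59  46  84 127 128 119  73  55  60  59  60  41
 60  62  59  58  54 117 147 145 148  98  56  55  59  59  13
 66  68  74  80  63 125 151 148 149 136 127 119  65  58  57
181 178 181 176 114 120 153 133 104 114 144 149 100  59  60
178 181 180 178 122 127 132  59  18  18  28  39  34  22  23
180 181 179 179 177 159  73  22  21  20  33  28  21  20  21
183 177 183 180 180 123  49  40  37  42  41  39  29  27  22
181 177 177 176 1
[... 370 characters left out ...]
  85  85  54  59  59  58  59  60  60  58
 60  59  58  57 104 139 135 112  62  61  60  60  60  59  58
 55  59  59  67 130 148 145 144  82  56  60  60  56  58  58
 63  63  62  77 129 144 150 143 108  94  97 101  69  60  60
171 172 174 178 147 143 145 143 169 178 180 176 105  58  60
181 176 183 175 154 147 147 144 166 178 180 184 140  63  58
179 178 178 181 152 143 142 142 168 177 179 180 159  72  55
180 178 182 174 152 145 144 146 164 178 178 178 175 109  58
183 179 174 161 145 142 146 143 146 156 179 177 181 137  60
177 182 176 162 141 142 142 142 147 169 179 177 178 163  72
166 180 177 183 180 177 178 177 180 179 183 179 176 175 100
140 180 181 182 175 180 178 177 177 180 174 176 180 181  87
```

```bash
python3 -c "
from cell import robot
print(robot.hand_in())"
```

```text
the job is handed in; nothing more can be done
None
```

I handed the job in at about 57 s: both inserts (there were two) are in the bowl, the rod and pick are back in their holes, the slot was drawn from cap to open end, and the bar leans in the rack. The tool block was knocked about 3 cm aside during the run, but both tools still stand in it. I had no picture views left, so the final state was checked from camera measurements only.

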